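# Pack rail injectors in the carrier, clip the strap and tighten the ratchet knob

### The job

Lay each rail injector that lies on the bare bench top beside the blue carrier (two or three; not those on the black mat behind or in the heap) in a notch of the carrier, one to a notch, flat in both saddle rails with its stub up and its thin nozzle end on the strap's side. Then swing the sprung steel strap down until its yellow hook clips under the pin and holds it shut, and turn the orange knob clockwise until it bottoms, slips and clicks a time or two; then stop and let go. Leave the other things on the bench where they are.

Things in the scene. Friction and masses are not known exactly. Their poses are not given: they have to be found in the camera images.
- carrier: Fixed blue tray 250x224x8 mm, origin under its centre; x from the latch end (near the robot) to the strap's hinge, y across, z up. Two grey saddle rails along x, at y = -20 (16 mm wide) and y = +54 (18 mm wide), have three notches 32 mm wide, floor z = 18, cheeks up to z = 36 mm; between them is room for fingers. End fences at y = -107 and 108, 45 mm high. The shut strap lies along x at y = -58 mm.
- notch_1 (a point): Where the mid point of an injector laid in notch 1 comes to be (30 mm above the bench, at carrier x = -54, y = 16 mm), 4 mm to spare each way in x, 10 mm in y. Axes of the carrier; the injector's axes should be parallel to them (nozzle tip towards -y).
- notch_2 (a point): Where the mid point of an injector laid in notch 2 comes to be (30 mm above the bench, at carrier x = 0, y = 16 mm), 4 mm to spare each way in x, 10 mm in y. Axes of the carrier; the injector's axes should be parallel to them (nozzle tip towards -y).
- notch_3 (a point): Where the mid point of an injector laid in notch 3 comes to be (30 mm above the bench, at carrier x = 54, y = 16 mm), 4 mm to spare each way in x, 10 mm in y. Axes of the carrier; the injector's axes should be parallel to them (nozzle tip towards -y).
- injector_1_mid (a point): Cream rail injector, 190 mm long, 0.47 kg, lying stub up on two black plastic feet 36 mm wide (60 mm tipwards, 64 mm plugwards); may be absent (None). Middle of its body (24 wide, 25 mm high), 12.5 mm above its underside; grip it here across x. y runs along it to the black plug (end 79 mm off), nozzle tip towards -y, z up.
- injector_2_mid (a point): White rail injector, 181 mm long, 0.47 kg, lying stub up on two black plastic feet 36 mm wide (60 mm tipwards, 64 mm plugwards); may be absent (None). Middle of its body (24 wide, 25 mm high), 12.5 mm above its underside; grip it here across x. y runs along it to the black plug (end 75 mm off), nozzle tip towards -y, z up.
- injector_3_mid (a point): White rail injector, 182 mm long, 0.47 kg, lying stub up on two black plastic feet 36 mm wide (60 mm tipwards, 64 mm plugwards); may be absent (None). Middle of its body (24 wide, 25 mm high), 12.5 mm above its underside; grip it here across x. y runs along it to the black plug (end 75 mm off), nozzle tip towards -y, z up.
- injector_1_tip (a point): The tip of injector 1's thin nozzle end (None if that injector is absent).
- injector_2_tip (a point): The tip of injector 2's thin nozzle end (None if that injector is absent).
- injector_3_tip (a point): The tip of injector 3's thin nozzle end (None if that injector is absent).
- strap (a joint): Hinge of the steel strap: 0 shut (level), 1.7 open, upright at the far end, its tip 290 mm up. A spring (0.2 Nm open, 0.8 Nm shut) swings it open unless hooked. Pushed just past 0 (to -0.01 or lower; stop at -0.02) with about 8 N at the grip, its yellow sprung hook snaps under the pin and holds it between 0 and 0.03.
- strap_handle (a point): Centre of the red round grip across the strap's free end, 20 mm thick, 30 mm long along its y (parallel to the hinge), 218 mm from the hinge axis; pinched end to end from above it swivels, and may creep, between the fingers. x points from the grip to the hinge, z out of the strap's upper face. The strap is 18 mm wide, 8 mm thick.
- strap_hinge (a point): Point on the strap's hinge axis, in the carrier frame at x = 100, y = -58, z = 60 mm; the axis runs along the carrier's y.
- latch_pin (a point): Middle of the 8 mm latch pin (along the carrier's y) under which the yellow hook clips.
- knob_grip (a point): Middle, half-way up, of the orange bar grip of the knob on the strap: 42 mm long (x axis), 12 mm thick (y axis, pinch it so), 24 mm high (z axis = axis of turning, upright and this point 106 mm above the bench when the strap is shut). The black disc below it, 40 mm across, has its top 11 mm below this point.
- screw (a joint): Turn of the screw that the knob drives, growing clockwise as seen from above; it starts at 0.4 to 1.4 and bottoms on its stop at 4.4. It turns with the knob at about 0.04 Nm.
- ratchet (a joint): Slip of the knob upon its screw, rad; 0 at the start. Once the screw is bottomed the knob slips at about 0.22 Nm and this grows as it is turned on clockwise; each 0.26 rad counts as one click. Turned back, the knob takes the screw with it.
- hex_key_mid (a point): Black hex key on the bench, 46x124x8 mm: leave alone.
- tape_mid (a point): Roll of black tape, 58 mm wide, 19 mm high: leave alone.
- small_spanner_mid (a point): Small spanner, 164 mm long: leave alone.

How it is judged:
By the outcome, as a careful person would: the job done as asked, in the order asked, and still so for the second after the job is handed in, with the robot touching nothing.
Of injector_1, injector_2, injector_3 only 2 to 3 are there at a start; the rules pass over those that are not, and their reading is None.
At some moment in a run one of injector_1, injector_2, injector_3 may be knocked a few centimetres aside while the robot is not near it.
Once in a run the grip may slacken for a moment while it holds something.
It also fails if it takes over 208 s, if anything falls off the work surface, if the arm or the gripper's body presses on something with over 40 N, if the wrist force passes 120 N, or if a joint passes its speed limit or range.

### The arm

A 6-joint arm with a two-finger parallel gripper is mounted at the origin on a cart in front of the work surface, level with it; the furniture and walls round the work are solid. World frame = base frame: x ahead of the robot, y to its left, z up, the work surface at z = 0. Lengths are in m, angles in rad, forces in N, time in s.
With the tool pointing down it reaches from about 0.325 to 0.775 m from the base axis. Payload 5.5 kg.
Tool frame: the origin (TCP) lies at the very end of the fingers, on their centre line; the grasp point (between the pads) lies 19 mm behind it; x points along the fingers, z is the direction in which the jaws open and shut, and the axes are right-handed (so a half turn about x gives the same grasp; the last joint's range is limited). The gripper opens to 85 mm and grips with 20 to 120 N. Pads are 22 mm wide; open, the fingers measure 114 mm over their backs; the gripper's body (76 mm by 85 mm) begins 54 mm behind the grasp point. The pads swing forward as they close: fully open they stand 13 mm farther back than shut.
Start: joints at [1.132, 0.091, 1.231, -0, 1.82, -0.057], TCP at [0.224, 0.557, 0.231] pointing down, gripper open.
Joint ranges: [-2.87, 2.87], [-0.86, 2.18], [0.17, 2.46], [-1.51, 4.65], [0.06, 2.69], [-2.65, 2.65]. Speed limits (rad/s): [2.57, 2.57, 3.01, 3.14, 3.14, 3.14].

### API

Orientations are given as a unit quaternion [x, y, z, w].
In Python, from rig import arm gives the robot as it stands.
- The arm moves only by the tool servo_tool, never from a script. Its argument "series" is a list of rows, each a list of 7 numbers: the finger opening in m, from 0 to 0.0854, then the shift along the tool's x, y, z in m, then the turn, a rotation vector about the tool's x, y, z in rad. A call has exactly 8 rows; each row shifts and turns the pose as measured when the row begins, along the tool's axes as they then stand; what a row does not reach is not made up. A row lasts 1/10 s, in which the tool goes at most 50 mm and 8.59 degrees, less where a joint would pass 70% of its speed; a pose out of reach is approached as far as the arm can. A call is refused whole if a number of a shift passes 0.05 or a number of a turn 0.15, either way. A call with a gripper value outside its range is refused whole. The fingers move at their own pace and stop on an object; the grip force is fixed at half the most. Time passes only in rows, so rows that do not move let the fingers close, or fill a call up. It gives the time, the measured TCP pose, the force and the opening at its end, in the units of the state.
- arm.sense(): the state, without advancing time (a new reading comes with each control period).
- arm.get_image(name): name is "scene" or "top" or "wrist"; returns a dict with "frame" (400x640x3 uint8, blue, green, red), "depth" (400x640 float32, m along the optical axis (not along the pixel's ray), 0 where there is no reading), "camera_matrix" (3x3 intrinsics, pixels), "origin" and "orientation" of the camera in the world. Camera axes: x right, y down, z forward; pixel columns grow to the right and rows downward; lengths in m; the calibration is good to about 2 mm. A picture is of the moment at which its call begins.
- arm.sign_off(): hands the job in, once; it reports no verdict.
The state is a dict: "time": time; "joint_pos": joint angles; "qd": joint speeds; "effort": joint torques, N m; "tool_pos": TCP position; "orientation": TCP orientation; "contact_force": force on the tool from outside, world axes, zero at the start; "ft_torque": the same for the moment, N m; "width": opening from 0.0 (shut) to 1.0 (fully open).
Only numpy, scipy, OpenCV 4.12 (cv2) and the standard library are available. Lean on these libraries where they do the work, as an engineer would, in place of code of your own. Each camera call takes 0.05 s, during which the arm holds its last target.

## Working session

There is one attempt and no reset: what is moved stays moved. The work goes in short steps, Python scripts to look and compute and a tool call to move; the robot and the scene stay as the last step left them, time stands still between calls to the robot, and variables do not carry over. Pictures are saved under pics/ and viewed, and the job is handed in when it is done.

Besides the shell and the picture viewer there is one more tool, called by a JSON object that holds its "api" and its "payload", one argument or row to a line. servo_tool: Moves the arm, as the interface text tells. Its arguments: {"type":"object","properties":{"series":{"type":"array","items":{"type":"array","items":{"type":"number"}}}},"required":["series"]}

```bash
ls; mkdir -p pics
cat > h.py <<'E'
import numpy as np, cv2
from rig import arm
from scipy.spatial.transform import Rotation as R
def snap(n,tag):
    d=arm.get_image(n); cv2.imwrite(f'pics/{tag}.png',d['frame']); np.savez(f'pics/{tag}.npz',**d); return d
def load(tag): return np.load(f'pics/{tag}.npz')
def ray(d,u,v):
    K=d['camera_matrix']; r=np.linalg.inv(K)@np.array([u,v,1.]); return np.array(d['origin']),R.from_quat(d['orientation']).as_matrix()@r
def onz(d,u,v,z):
    o,r=ray(d,u,v); return o+r*(z-o[2])/r[2]
def dep(d,u,v):
    o,r=ray(d,u,v); return o+r*d['depth'][int(v),int(u)]
def proj(d,p):
    M=R.from_quat(d['orientation']).as_matrix().T; c=M@(np.array(p)-d['origin']); q=d['camera_matrix']@c; return q[:2]/q[2]
E
python3 - <<'E'
from h import *
for n in ['scene','top','wrist']:
    d=snap(n,n+'0'); print(n,d['origin'],d['orientation'],d['camera_matrix'].tolist())
print(arm.sense())
E
```

```text
pics
scene [-0.10751403 -0.65409492  1.02010201] [ 0.84442647 -0.37593621  0.1459238  -0.35259346] [[479.0898131084436, 0.0, 309.76890355337724], [0.0, 479.0898131084436, 194.03414166426222], [0.0, 0.0, 1.0]]
top [ 0.25928799 -0.02040515  1.53047257] [ 0.70825037 -0.69966889  0.06958541 -0.06326704] [[432.90882723883084, 0.0, 309.0835668463565], [0.0, 432.90882723883084, 191.2693204546371], [0.0, 0.0, 1.0]]
wrist [0.15324592 0.58647543 0.37354351] [0.81870615 0.55373573 0.08415766 0.12654828] [[314.1981478673923, 0.0, 321.40878243006966], [0.0, 314.1981478673923, 201.87189204103996], [0.0, 0.0, 1.0]]
{'time': 0.15, 'joint_pos': array([ 1.13226466e+00,  9.16939474e-02,  1.23163981e+00,  2.18175404e-06,
        1.81978990e+00, -5.67020122e-02]), 'qd': array([-0.0017148 , -0.00355492, -0.00325612, -0.00043252,  0.00141778,
       -0.00043091]), 'effort': array([ 1.32113681e-03, -4.59371781e+01, -4.18526530e+01, -1.04738012e-05,
        9.59988800e-03, -2.81597602e-05]), 'tool_pos': array([0.22348068, 0.55659193, 0.23038855]), 'orientation': array([-0.3963136 ,  0.58625911,  0.39576035,  0.58532856]), 'contact_force': array([-1.03650153, -0.83120096,  0.26024953]), 'ft_torque': array([-0.05068208, -0.03706558, -0.03940221]), 'width': 1.0011672557045417}
```

View pics/scene0.png

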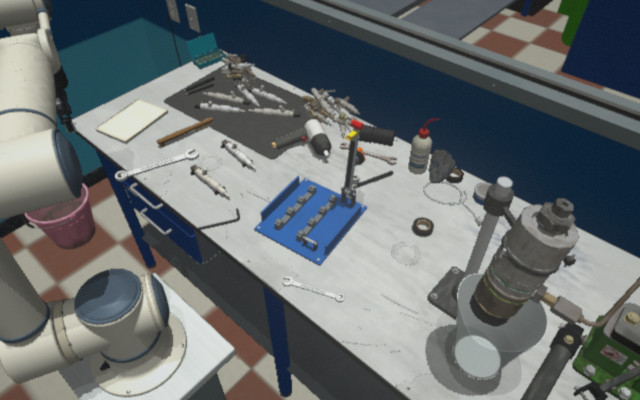

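View pics/top0.png

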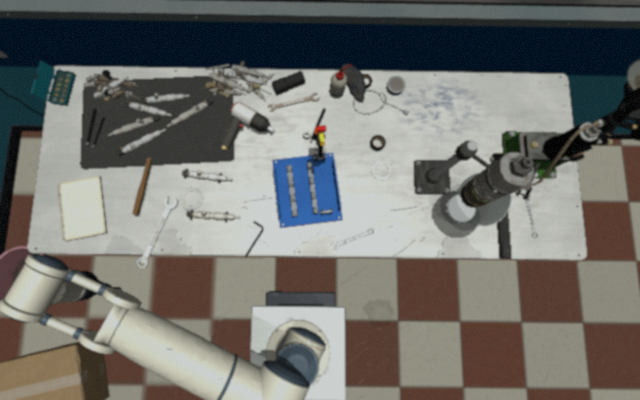

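View pics/wrist0.png

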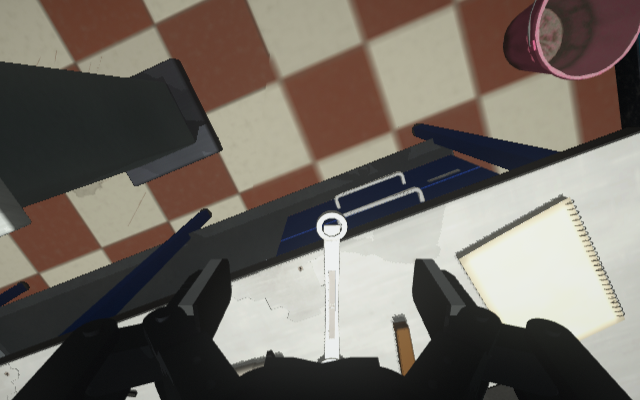

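Two injectors lie beside the carrier, in the top view at about (207,176) and (213,215). The carrier is near (307,190) and the strap stands upright at (320,140). I'll zoom in.

Run:
```python
from h import *
d=load('top0'); f=d['frame']
a=cv2.resize(f[150:240,150:350],None,fx=4,fy=4,interpolation=cv2.INTER_CUBIC); cv2.imwrite('pics/t0z.png',a)
f=load('scene0')['frame']
a=cv2.resize(f[110:280,180:420],None,fx=3.3,fy=3.3,interpolation=cv2.INTER_CUBIC); cv2.imwrite('pics/s0z.png',a)
```

```text
(no output)
```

View pics/t0z.png

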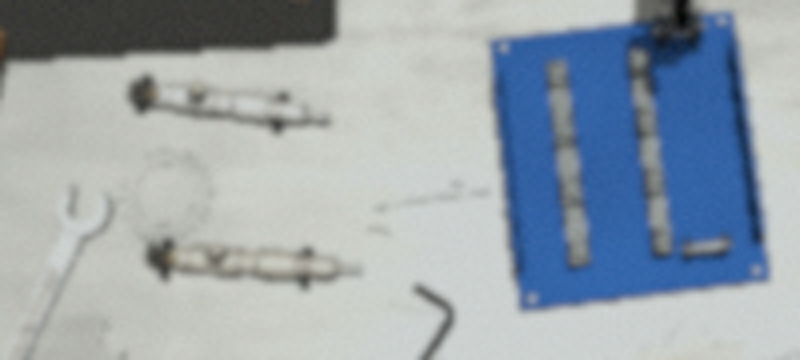

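View pics/s0z.png

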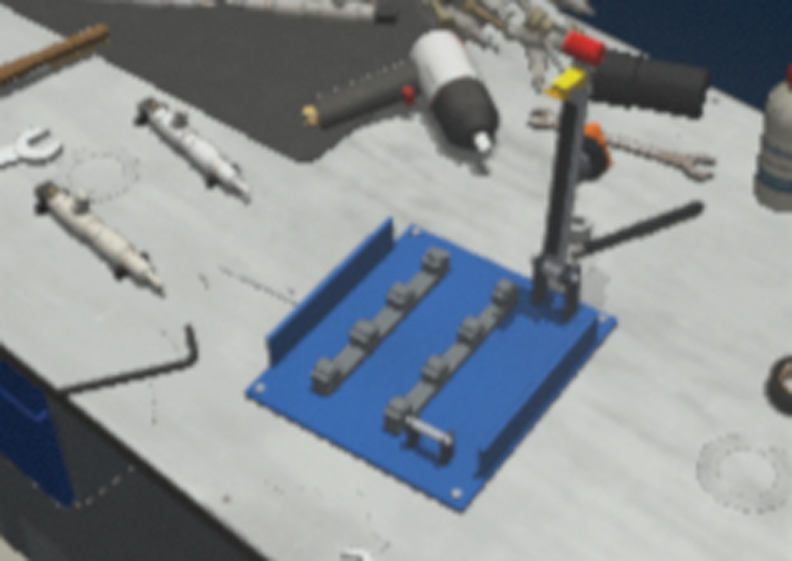

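Run:
```python
from h import *
for t in ['top0','scene0']:
    d=load(t); hsv=cv2.cvtColor(d['frame'],cv2.COLOR_BGR2HSV)
    m=cv2.inRange(hsv,(100,150,90),(120,255,255))
    m=cv2.morphologyEx(m,cv2.MORPH_CLOSE,np.ones((5,5)))
    n,l,s,c=cv2.connectedComponentsWithStats(m)
    for i in range(1,n):
        if s[i,4]>300: print(t,s[i],c[i], dep(d,*c[i]))
    d_=d
d=load('top0')
# small screw holes/corner positions (zoom /4 + offset)
def z(u,v): return 150+u/4,150+v/4
for n,p in dict(TL=(492,40),TR=(733,14),BR=(768,281),BL=(520,309)).items():
    u,v=z(*p); print(n,onz(d,u,v,.008))
for n,p in dict(rail54a=(556,62),rail54b=(580,265),rail20a=(638,52),rail20b=(663,253),).items():
    u,v=z(*p); print(n,onz(d,u,v,.036))
for n,p in dict(pinL=(684,250),pinR=(730,243)).items():
    u,v=z(*p); print(n,onz(d,u,v,.06),dep(d,u,v))
for n,p in dict(c_plug=(152,257),c_tip=(360,269),w_plug=(135,94),w_tip=(329,120)).items():
    u,v=z(*p); print(n,onz(d,u,v,.0125+.007),dep(d,u,v))
d=load('scene0')
def z(u,v): return 180+u/3.3,110+v/3.3
for n,p in dict(FL=(247,397),FR=(463,512),BR=(616,322)).items():
    u,v=z(*p); print(n,onz(d,u,v,.008))
for n,p in dict(c_plug=(42,195),c_tip=(163,292),w_plug=(143,108),w_tip=(248,200)).items():
    u,v=z(*p); print(n,onz(d,u,v,.0125+.007),dep(d,u,v))
```

```text
top0 [ 274  155   67   71 3026] [307.06113681 190.87871778] [ 0.55122174 -0.02517844  0.00475232]
scene0 [ 256  181  110   83 3232] [308.12902228 222.09282178] [-0.10751403 -0.65409492  1.02010201]
TL [0.66299216 0.09974147 0.008     ]
TR [ 0.69047595 -0.11888023  0.008     ]
BR [ 0.44644028 -0.15004812  0.008     ]
BL [0.41893189 0.06855384 0.008     ]
rail54a [0.6361944  0.04019594 0.036     ]
rail54b [0.45493382 0.01574075 0.036     ]
rail20a [ 0.64635759 -0.03253503  0.036     ]
rail20b [ 0.4663551  -0.05628691  0.036     ]
pinL [ 0.46584824 -0.07368235  0.06      ] [ 0.46887105 -0.07446201  0.0384811 ]
pinR [ 0.47240187 -0.11310498  0.06      ] [ 0.47608726 -0.11470804  0.03457104]
c_plug [0.45944393 0.39144856 0.0195    ] [0.4597905 0.3921617 0.0168837]
c_tip [0.45114065 0.20891394 0.0195    ] [0.45157324 0.209431   0.0160931 ]
w_plug [0.60577511 0.4158757  0.0195    ] [0.60691736 0.41731396 0.01451886]
w_tip [0.58436548 0.24197589 0.0195    ] [ 5.88638905e-01  2.45425113e-01 -3.63055994e-04]
FL [0.41706995 0.058169   0.008     ]
FR [ 0.44888306 -0.15670553  0.008     ]
BR [ 0.69097094 -0.12113543  0.008     ]
c_plug [0.45373343 0.38085951 0.0195    ] [0.45374232 0.38087589 0.01948416]
c_tip [0.44520836 0.19617286 0.0195    ] [ 0.45771605  0.21541378 -0.00314286]
w_plug [0.60223022 0.40875967 0.0195    ] [0.60151249 0.40768486 0.02051186]
w_tip [0.57821671 0.22836524 0.0195    ] [5.91544432e-01 2.45516552e-01 5.25064383e-05]
```

```bash
cat >> h.py <<'E'
def pose():
    s=arm.sense(); return np.array(s['tool_pos']),R.from_quat(s['orientation'])
def down(yaw):
    # tool x down, tool z horizontal along heading yaw
    z=np.array([np.cos(yaw),np.sin(yaw),0]); x=np.array([0,0,-1.]); y=np.cross(z,x)
    return R.from_matrix(np.c_[x,y,z])
def delta(p,yaw):
    s=arm.sense(); p0,r0=pose(); rt=down(yaw)
    d=r0.inv().apply(np.array(p)-p0); w=(r0.inv()*rt).as_rotvec()
    print('t',round(s['time'],2),'tcp',p0.round(4),'yaw',round(np.arctan2(*r0.as_matrix()[[1,0],2]),4),'q',s['joint_pos'].round(2),'w',round(s['width']*85.4,1),'F',s['contact_force'].round(1))
    print('shift',(d*1000).round(1),'mm rot',w.round(4), 'len',np.linalg.norm(d).round(4),np.linalg.norm(w).round(3))
E
python3 - <<'E'
from h import *
p,r=pose(); print(r.as_matrix().round(3))
d=load('wrist0'); c=R.from_quat(d['orientation'])
print((r.inv()*c).as_matrix().round(3), r.inv().apply(d['origin']-p))
E
```

```text
[[-0.001 -0.928  0.373]
 [-0.001  0.373  0.928]
 [-1.     0.    -0.002]]
[[ 0.001 -0.3    0.954]
 [ 0.    -0.954 -0.3  ]
 [ 1.     0.    -0.001]] [-0.14315039  0.07632465  0.00134187]
```

```bash
cat >> h.py <<'E'
def plan(p,yaw,n):
    delta(p,yaw); p0,r0=pose(); rt=down(yaw); w=(r0.inv()*rt).as_rotvec()/n; st=(np.array(p)-p0)/n
    r=r0
    for i in range(n):
        print((r.inv().apply(st)*1000).round(0)+0.,w.round(3)+0.); r=r*R.from_rotvec(w)
E
python3 - <<'E'
from h import *
plan([.52,.30,.30],-.05,9)
E
```

```text
t 0.15 tcp [0.2235 0.5566 0.2304] yaw 1.189 q [ 1.13  0.09  1.23  0.    1.82 -0.06] w 85.5 F [-1.  -0.8  0.3]
shift [ -69.4 -370.8 -127.7] mm rot [ 1.239e+00 -1.400e-03  9.000e-04] len 0.3983 1.239
[ -8. -41. -14.] [0.138 0.    0.   ]
[ -8. -43.  -8.] [0.138 0.    0.   ]
[ -8. -44.  -2.] [0.138 0.    0.   ]
[ -8. -43.   4.] [0.138 0.    0.   ]
[ -8. -43.   9.] [0.138 0.    0.   ]
[ -8. -41.  15.] [0.138 0.    0.   ]
[ -8. -38.  21.] [0.138 0.    0.   ]
[ -8. -35.  26.] [0.138 0.    0.   ]
[ -8. -31.  30.] [0.138 0.    0.   ]
```

{"api": "servo_tool", "payload": {
  "series": [
    [0.085, -0.008, -0.041, -0.014, 0.138, 0, 0],
    [0.085, -0.008, -0.043, -0.008, 0.138, 0, 0],
    [0.085, -0.008, -0.044, -0.002, 0.138, 0, 0],
    [0.085, -0.008, -0.043, 0.004, 0.138, 0, 0],
    [0.085, -0.008, -0.043, 0.009, 0.138, 0, 0],
    [0.085, -0.008, -0.041, 0.015, 0.138, 0, 0],
    [0.085, -0.008, -0.038, 0.021, 0.138, 0, 0],
    [0.085, -0.008, -0.035, 0.026, 0.138, 0, 0]
  ]
}}

```text
time: 0.95
tool_pos: [0.4886, 0.3207, 0.2903]
orientation: [-0.022, 0.71, 0.017, 0.704]
contact_force: [0.5, 0.6, 0.3]
width: 0.996
```

Run:
```python
from h import *
plan([.52,.30,.30],-.05,4)
```

```text
t 0.95 tcp [0.4886 0.3207 0.2903] yaw 0.0543 q [ 0.52  0.08  1.14 -0.    1.93  0.47] w 85.1 F [0.5 0.6 0.3]
shift [ -9.8 -22.4  30.2] mm rot [ 0.1043 -0.0078  0.0075] len 0.0388 0.105
[-2. -6.  8.] [ 0.026 -0.002  0.002]
[-2. -5.  8.] [ 0.026 -0.002  0.002]
[-2. -5.  8.] [ 0.026 -0.002  0.002]
[-2. -5.  8.] [ 0.026 -0.002  0.002]
```

{"api": "servo_tool", "payload": {
  "series": [
    [0.085, -0.003, -0.006, 0.008, 0.026, -0.002, 0.002],
    [0.085, -0.003, -0.006, 0.008, 0.026, -0.002, 0.002],
    [0.085, -0.002, -0.005, 0.008, 0.026, -0.002, 0.002],
    [0.085, -0.002, -0.005, 0.008, 0.026, -0.002, 0.002],
    [0.085, 0, 0, 0, 0, 0, 0],
    [0.085, 0, 0, 0, 0, 0, 0],
    [0.085, 0, 0, 0, 0, 0, 0],
    [0.085, 0, 0, 0, 0, 0, 0]
  ]
}}

```text
time: 1.75
tool_pos: [0.5235, 0.2971, 0.2994]
orientation: [0.02, 0.707, -0.02, 0.706]
contact_force: [-1.1, 0.3, 0.4]
width: 0.997
```

Run:
```python
from h import *
delta([.52,.30,.30],-.05)
d=snap('wrist','w1');
```

```text
t 1.75 tcp [0.5235 0.2971 0.2994] yaw -0.0575 q [0.46 0.12 1.07 0.   1.95 0.52] w 85.1 F [-1.1  0.3  0.4]
shift [-0.6  2.7 -3.7] mm rot [-0.0075 -0.0017  0.0001] len 0.0046 0.008
```

View pics/w1.png

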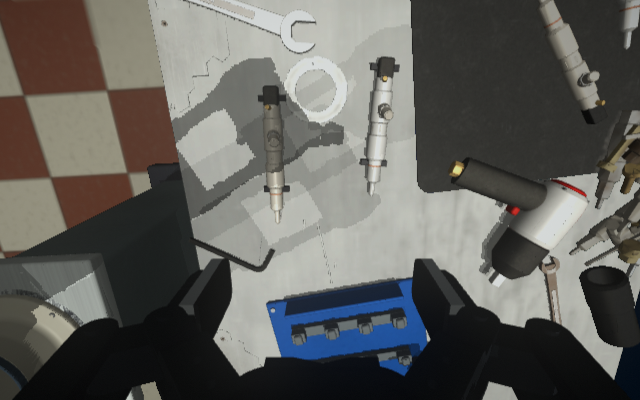

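The wrist view shows the cream injector from (270,88) to its tip at (278,222), and the white one from (384,58) to (373,192). I'll zoom for measurement.

Run:
```python
from h import *
f=load('w1')['frame']
a=cv2.resize(f[45:235,230:420],None,fx=4,fy=3.1,interpolation=cv2.INTER_CUBIC)
a=cv2.resize(f[45:235,230:420],None,fx=3.1,fy=3.1,interpolation=cv2.INTER_CUBIC)
a=cv2.convertScaleAbs(a,alpha=1.5,beta=20)
cv2.imwrite('pics/w1z.png',a)
```

```text
(no output)
```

View pics/w1z.png

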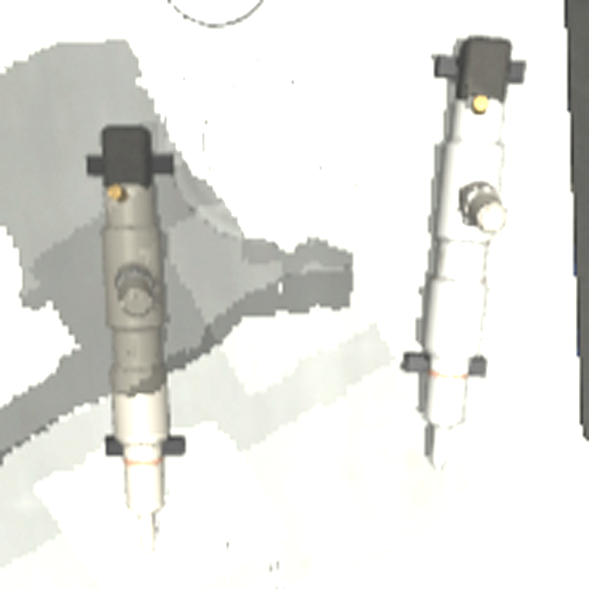

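Run:
```python
from h import *
d=load('w1'); t=load('top0')
def z(u,v): return 230+u/3.1,45+v/3.1
def tri(d1,a,d2,b):
    o1,r1=ray(d1,*a);o2,r2=ray(d2,*b); r1/=np.linalg.norm(r1); r2/=np.linalg.norm(r2)
    s=np.linalg.lstsq(np.c_[r1,-r2],o2-o1,rcond=None)[0]; p,q=o1+s[0]*r1,o2+s[1]*r2
    return ((p+q)/2).round(4),np.linalg.norm(p-q).round(4)
P=dict(cplf=(95,164),cprf=(165,164),ctlf=(110,446),ctrf=(180,446),ctip=(154,548),cbody=(135,380),cplug=(127,150),wplf=(441,67),wprf=(518,72),wtlf=(409,361),wtrf=(480,367),wtip=(437,466),wbody=(455,310),wplug=(486,60),bench=(300,500))
for n,p in P.items():
    u,v=z(*p); print(n,dep(d,u,v).round(4), 'on z=.012',onz(d,u,v,.012).round(4))
zt=lambda u,v:(150+u/4,150+v/4)
print('tri tip c',tri(d,z(154,548),t,zt(360,269)),'w',tri(d,z(437,466),t,zt(329,120)))
print('tri stub c',tri(d,z(137,300),t,zt(214,258)),'w',tri(d,z(488,217),t,zt(199,96)))
print('foot c',tri(d,z(146,446),t,zt(305,268)))
print('foot w',tri(d,z(444,364),t,zt(279,112)))
```

```text
cplf [0.4494 0.3853 0.0103] on z=.012 [0.4497 0.3853 0.012 ]
cprf [0.4787 0.3837 0.0093] on z=.012 [0.4791 0.3836 0.012 ]
ctlf [0.4416 0.2619 0.0079] on z=.012 [0.4424 0.2629 0.012 ]
ctrf [0.4739 0.26   0.0078] on z=.012 [0.4744 0.2611 0.012 ]
ctip [0.4581 0.213  0.0148] on z=.012 [0.4576 0.212  0.012 ]
cbody [0.4593 0.2954 0.0259] on z=.012 [0.457  0.2928 0.012 ]
cplug [0.4652 0.3897 0.0218] on z=.012 [0.4637 0.3901 0.012 ]
wplf [0.5957 0.4149 0.008 ] on z=.012 [0.5951 0.4146 0.012 ]
wprf [0.6274 0.4112 0.0076] on z=.012 [0.6264 0.4109 0.012 ]
wtlf [0.5801 0.2938 0.0089] on z=.012 [0.5798 0.2944 0.012 ]
wtrf [0.6123 0.2888 0.0069] on z=.012 [0.6113 0.2898 0.012 ]
wtip [0.5916 0.2451 0.0128] on z=.012 [0.5917 0.2449 0.012 ]
wbody [0.5981 0.3176 0.0255] on z=.012 [0.6003 0.3157 0.012 ]
wplug [0.6116 0.4153 0.021 ] on z=.012 [0.6134 0.4162 0.012 ]
bench [0.5278 0.2285 0.0015] on z=.012 [0.5279 0.232  0.012 ]
tri tip c (array([0.4547, 0.2102, 0.0048]), np.float64(0.0039)) w (array([0.5898, 0.2439, 0.0069]), np.float64(0.0054))
tri stub c (array([0.4611, 0.3324, 0.0286]), np.float64(0.008)) w (array([0.6065, 0.3557, 0.0309]), np.float64(0.0085))
foot c (array([ 4.554e-01,  2.597e-01, -2.000e-04]), np.float64(0.0035))
foot w (array([0.596 , 0.2903, 0.0016]), np.float64(0.0019))
```

Run:
```python
from h import *
plan([.461,.321,.05],-.051,6)
```

```text
t 1.8 tcp [0.5235 0.2971 0.2994] yaw -0.0575 q [0.46 0.12 1.07 0.   1.95 0.52] w 84.5 F [0.8 0.5 0.3]
shift [249.5  20.2 -63.4] mm rot [-0.0065 -0.0016  0.    ] len 0.2582 0.007
[ 42.   3. -11.] [-0.001  0.     0.   ]
[ 42.   3. -11.] [-0.001  0.     0.   ]
[ 42.   3. -11.] [-0.001  0.     0.   ]
[ 42.   3. -11.] [-0.001  0.     0.   ]
[ 42.   3. -11.] [-0.001  0.     0.   ]
[ 42.   3. -11.] [-0.001  0.     0.   ]
```

{"api": "servo_tool", "payload": {
  "series": [
    [0.07, 0.042, 0.003, -0.011, -0.001, 0, 0],
    [0.07, 0.042, 0.003, -0.011, -0.001, 0, 0],
    [0.07, 0.042, 0.003, -0.011, -0.001, 0, 0],
    [0.07, 0.042, 0.003, -0.011, -0.001, 0, 0],
    [0.07, 0.042, 0.003, -0.011, -0.001, 0, 0],
    [0.07, 0.038, 0.003, -0.009, -0.001, 0, 0],
    [0.07, 0, 0, 0, 0, 0, 0],
    [0.07, 0, 0, 0, 0, 0, 0]
  ]
}}

```text
time: 2.6
tool_pos: [0.4578, 0.3215, 0.0465]
orientation: [0.018, 0.705, -0.015, 0.709]
contact_force: [-0.1, 0.5, 0.8]
width: 0.823
```

Run:
```python
from h import *
delta([.461,.321,.004],-.051)
d=snap('wrist','w2');
```

```text
t 2.6 tcp [0.4578 0.3215 0.0465] yaw -0.0466 q [ 0.55  0.02  1.63 -0.    1.48  0.6 ] w 70.3 F [-0.1  0.5  0.8]
shift [42.5 -0.5  3. ] mm rot [ 0.0044  0.0055 -0.0037] len 0.0426 0.008
```

View pics/w2.png

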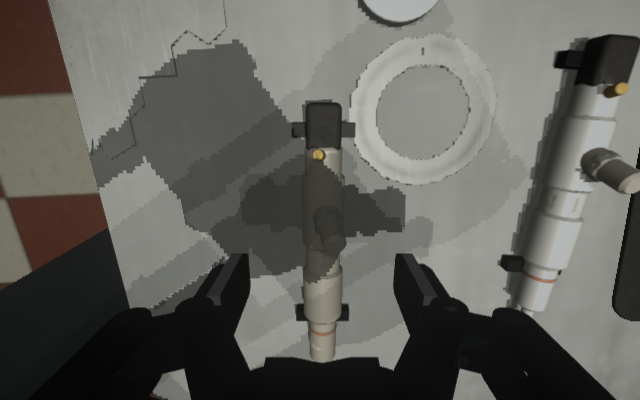

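The cream injector at (322,230) is centred between the fingers. Descending.

{"api": "servo_tool", "payload": {
  "series": [
    [0.07, 0.015, 0, 0.001, 0.002, 0.002, -0.002],
    [0.07, 0.015, 0, 0.001, 0.002, 0.002, -0.002],
    [0.07, 0.012, 0, 0.001, 0, 0, 0],
    [0.07, 0, 0, 0, 0, 0, 0],
    [0.0, 0, 0, 0, 0, 0, 0],
    [0.0, 0, 0, 0, 0, 0, 0],
    [0.0, 0, 0, 0, 0, 0, 0],
    [0.0, 0, 0, 0, 0, 0, 0]
  ]
}}

```text
time: 3.45
tool_pos: [0.4663, 0.3233, 0.0091]
orientation: [0.021, 0.703, -0.017, 0.71]
contact_force: [0.4, 0.2, -0.1]
width: 0.267
```

Run:
```python
from h import *
delta([.461,.321,.004],-.051)
```

```text
t 3.45 tcp [0.4663 0.3233 0.0091] yaw -0.0528 q [ 0.55  0.07  1.65 -0.    1.41  0.6 ] w 22.8 F [ 0.4  0.2 -0.1]
shift [ 5.  -2.6 -5.2] mm rot [-0.0018  0.0097 -0.0059] len 0.0077 0.011
```

Gripped, but 5 mm too high. I'll reopen, go lower and close again.

{"api": "servo_tool", "payload": {
  "series": [
    [0.06, 0, 0, 0, 0, 0, 0],
    [0.06, 0, 0, 0, 0, 0, 0],
    [0.06, 0.004, -0.002, -0.004, 0, 0.009, -0.006],
    [0.06, 0.003, 0, 0, 0, 0, 0],
    [0.0, 0, 0, 0, 0, 0, 0],
    [0.0, 0, 0, 0, 0, 0, 0],
    [0.0, 0, 0, 0, 0, 0, 0],
    [0.0, 0, 0, 0, 0, 0, 0]
  ]
}}

```text
time: 4.25
tool_pos: [0.4633, 0.3216, 0.0026]
orientation: [0.019, 0.706, -0.019, 0.708]
contact_force: [-0.0, -0.3, -1.1]
width: 0.271
```

Run:
```python
from h import *
delta([.461,.321,.004],-.051)
snap('wrist','w3')
```

```text
t 4.25 tcp [0.4633 0.3216 0.0026] yaw -0.0529 q [ 0.55  0.07  1.66 -0.    1.41  0.6 ] w 23.2 F [-0.  -0.3 -1.1]
shift [-1.4 -0.7 -2.2] mm rot [-0.0019  0.0036 -0.0006] len 0.0027 0.004
```

View pics/w3.png

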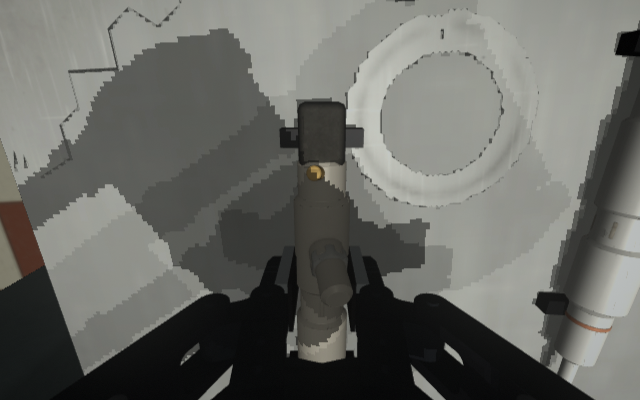

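Run:
```python
from h import *
plan([.42,-.05,.27],.125,10)
```

```text
t 4.3 tcp [0.4633 0.3216 0.0026] yaw -0.0529 q [ 0.55  0.07  1.66 -0.    1.41  0.6 ] w 23.3 F [ 0.3 -0.3  0.4]
shift [-267.7 -373.2  -22.6] mm rot [-0.1779  0.0036 -0.0002] len 0.4599 0.178
[-27. -37.  -2.] [-0.018  0.     0.   ]
[-27. -37.  -3.] [-0.018  0.     0.   ]
[-27. -37.  -4.] [-0.018  0.     0.   ]
[-27. -37.  -4.] [-0.018  0.     0.   ]
[-27. -37.  -5.] [-0.018  0.     0.   ]
[-27. -37.  -6.] [-0.018  0.     0.   ]
[-27. -37.  -6.] [-0.018  0.     0.   ]
[-27. -37.  -7.] [-0.018  0.     0.   ]
[-27. -37.  -8.] [-0.018  0.     0.   ]
[-27. -36.  -8.] [-0.018  0.     0.   ]
```

{"api": "servo_tool", "payload": {
  "series": [
    [0.0, -0.02, 0, 0, 0, 0, 0],
    [0.0, -0.04, 0, 0, 0, 0, 0],
    [0.0, -0.04, 0, -0.002, 0, 0, 0],
    [0.0, -0.04, -0.01, -0.002, -0.018, 0, 0],
    [0.0, -0.04, -0.02, -0.003, -0.018, 0, 0],
    [0.0, -0.03, -0.04, -0.004, -0.018, 0, 0],
    [0.0, -0.03, -0.04, -0.004, -0.018, 0, 0],
    [0.0, -0.02, -0.04, -0.005, -0.018, 0, 0]
  ]
}}

```text
time: 5.1
tool_pos: [0.4351, 0.1695, 0.2541]
orientation: [-0.023, 0.718, 0.012, 0.696]
contact_force: [0.9, -0.8, -4.9]
width: 0.268
```

Run:
```python
from h import *
plan([.42,-.05,.27],.125,6)
```

```text
t 5.1 tcp [0.4351 0.1695 0.2541] yaw 0.0491 q [ 0.3  -0.23  1.5  -0.01  1.91  0.25] w 22.9 F [ 0.9 -0.8 -4.9]
shift [ -12.  -218.7  -26.4] mm rot [-0.0757 -0.0317  0.0129] len 0.2206 0.083
[ -2. -36.  -4.] [-0.013 -0.005  0.002]
[ -2. -36.  -5.] [-0.013 -0.005  0.002]
[ -2. -36.  -5.] [-0.013 -0.005  0.002]
[ -2. -36.  -6.] [-0.013 -0.005  0.002]
[ -2. -36.  -6.] [-0.013 -0.005  0.002]
[ -3. -36.  -7.] [-0.013 -0.005  0.002]
```

Load is about 4.9 N, so it is held. Continuing.

{"api": "servo_tool", "payload": {
  "series": [
    [0.0, -0.003, -0.036, -0.004, -0.013, -0.005, 0.002],
    [0.0, -0.003, -0.036, -0.005, -0.013, -0.005, 0.002],
    [0.0, -0.003, -0.036, -0.005, -0.013, -0.005, 0.002],
    [0.0, -0.003, -0.036, -0.006, -0.013, -0.005, 0.002],
    [0.0, -0.003, -0.036, -0.006, -0.013, -0.005, 0.002],
    [0.0, -0.003, -0.03, -0.007, -0.013, -0.005, 0.002],
    [0.0, 0, 0, 0, 0, 0, 0],
    [0.0, 0, 0, 0, 0, 0, 0]
  ]
}}

```text
time: 5.9
tool_pos: [0.4149, -0.0538, 0.2691]
orientation: [-0.044, 0.71, 0.045, 0.701]
contact_force: [0.5, -0.3, -4.9]
width: 0.274
```

Run:
```python
from h import *
delta([.42,-.05,.27],.125)
snap('wrist','w4')
```

```text
t 5.9 tcp [ 0.4149 -0.0538  0.2691] yaw 0.1261 q [-0.21 -0.37  1.58 -0.    1.94 -0.34] w 23.4 F [ 0.5 -0.3 -4.9]
shift [-1.   3.1  5.5] mm rot [ 0.001  -0.0124 -0.0028] len 0.0064 0.013
```

View pics/w4.png

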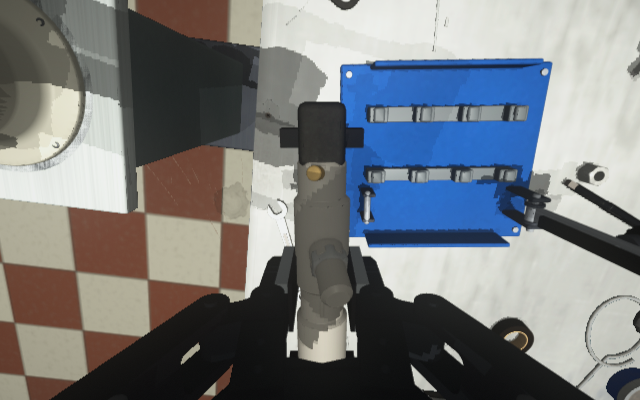

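The carrier is well seen: its corners are at about (341,65), (551,63) and (520,236), the rails at rows 113 and 174, and the pin at (366,205). I'll zoom to measure.

Run:
```python
from h import *
f=load('w4')['frame']
a=cv2.resize(f[50:250,330:565],None,fx=3.4,fy=3,interpolation=cv2.INTER_CUBIC)
a=cv2.resize(f[50:245,330:560],None,fx=3,fy=3,interpolation=cv2.INTER_CUBIC)
cv2.imwrite('pics/w4z.png',a)
```

```text
(no output)
```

View pics/w4z.png

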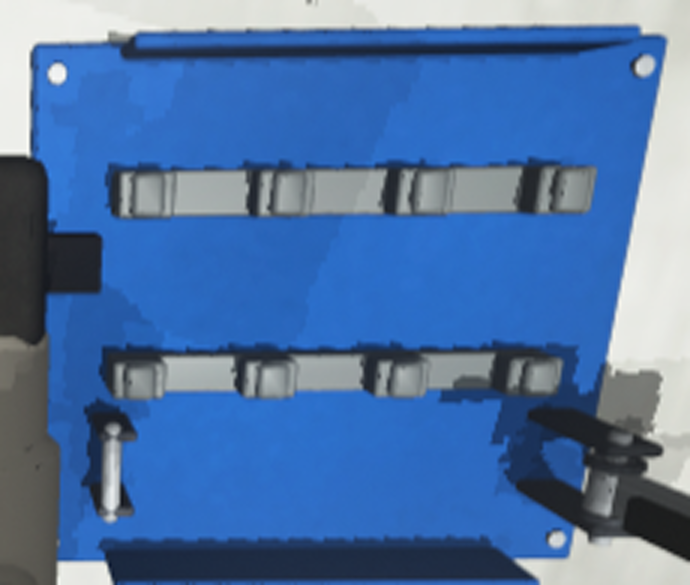

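Run:
```python
from h import *
d=load('w4')
Z=lambda u,v:(330+u/3,50+v/3)
for n,p in dict(TL=(32,45),TR=(666,37),BR=(570,556),h1=(58,73),h2=(644,66),h3=(557,539)).items():
    print(n,onz(d,*Z(*p),.008).round(4),dep(d,*Z(*p)).round(4))
src=[(150,192),(289,192),(430,191),(573,189),(142,379),(275,379),(408,377),(541,375)]
W=[]
for p in src: W.append(onz(d,*Z(*p),.036)); print(W[-1].round(4),dep(d,*Z(*p))[2].round(4))
W=np.array(W)[:,:2]
print('notch floor',[dep(d,*Z(*p))[2].round(4) for p in [(212,192),(350,192),(500,190),(205,372),(335,372),(470,370)]])
C=np.array([(x,y) for y in (54,-20) for x in (-81,-27,27,81)])/1000
# rigid fit
cm,wm=C.mean(0),W.mean(0); H=(C-cm).T@(W-wm); a=np.arctan2(H[0,1]-H[1,0],H[0,0]+H[1,1]); Rm=np.array([[np.cos(a),-np.sin(a)],[np.sin(a),np.cos(a)]])
o=wm-Rm@cm; print('carrier',o,a,'res mm',((C@Rm.T+o-W)*1000).round(1).tolist())
for x in (-54,0,54): print('notch',x,(o+Rm@np.array([x,16])/1000).round(4))
for n,p in dict(pa=(112,432),pb=(110,515)).items(): print(n,dep(d,*Z(*p)).round(4))
for n,p in (('hinge',(100,-58)),('pin?',(-118,-58))): print(n,(o+Rm@np.array(p)/1000).round(4))
```

```text
TL [0.4201 0.069  0.008 ] [ 4.203e-01  6.990e-02 -2.000e-04]
TR [0.6658 0.1027 0.008 ] [0.667  0.103  0.0061]
BR [ 0.6973 -0.1153  0.008 ] [ 7.028e-01 -1.179e-01  4.000e-04]
h1 [0.4318 0.0601 0.008 ] [0.4316 0.0597 0.0117]
h2 [0.6608 0.0914 0.008 ] [0.658  0.0907 0.0125]
h3 [ 0.6889 -0.1079  0.008 ] [ 0.6873 -0.1071  0.0103]
[0.4717 0.0199 0.036 ] 0.0362
[0.5244 0.0266 0.036 ] 0.0357
[0.5776 0.0338 0.036 ] 0.036
[0.6312 0.0413 0.036 ] 0.0368
[ 0.4817 -0.0528  0.036 ] 0.037
[ 0.5352 -0.0458  0.036 ] 0.0382
[ 0.5883 -0.0381  0.036 ] 0.0363
[ 0.6411 -0.0304  0.036 ] 0.0367
notch floor [np.float64(0.0163), np.float64(0.018), np.float64(0.0188), np.float64(0.0185), np.float64(0.0191), np.float64(0.017)]
carrier [ 0.55875762 -0.02252807] 0.13813477182226908 res mm [[-0.6, -0.1], [0.2, 0.6], [0.4, 0.9], [0.3, 0.8], [-0.4, -0.7], [-0.5, -0.2], [-0.0, -0.5], [0.6, -0.8]]
notch -54 [ 0.5031 -0.0141]
notch 0 [ 0.5566 -0.0067]
notch 54 [0.61   0.0008]
pa [ 0.4727 -0.0753  0.0403]
pb [ 0.478  -0.1114  0.0402]
hinge [ 0.6658 -0.0662]
pin? [ 0.4499 -0.0962]
```

Run:
```python
from h import *
plan([.503,-.014,.075],.138,6)
```

```text
t 5.95 tcp [ 0.4149 -0.0536  0.269 ] yaw 0.1267 q [-0.21 -0.37  1.58 -0.    1.94 -0.34] w 23.1 F [ 0.3  0.3 -5.5]
shift [192.9  27.7  94.8] mm rot [-0.0113 -0.0127 -0.0025] len 0.2167 0.017
[32.  5. 16.] [-0.002 -0.002  0.   ]
[32.  5. 16.] [-0.002 -0.002  0.   ]
[32.  5. 16.] [-0.002 -0.002  0.   ]
[32.  5. 16.] [-0.002 -0.002  0.   ]
[32.  5. 16.] [-0.002 -0.002  0.   ]
[32.  5. 16.] [-0.002 -0.002  0.   ]
```

{"api": "servo_tool", "payload": {
  "series": [
    [0.0, 0.032, 0.005, 0.016, -0.002, -0.002, 0],
    [0.0, 0.032, 0.005, 0.016, -0.002, -0.002, 0],
    [0.0, 0.032, 0.005, 0.016, -0.002, -0.002, 0],
    [0.0, 0.032, 0.005, 0.016, -0.002, -0.002, 0],
    [0.0, 0.032, 0.005, 0.016, -0.002, -0.002, 0],
    [0.0, 0.028, 0.003, 0.01, -0.002, -0.002, 0],
    [0.0, 0, 0, 0, 0, 0, 0],
    [0.0, 0, 0, 0, 0, 0, 0]
  ]
}}

```text
time: 6.75
tool_pos: [0.4998, -0.0021, 0.0704]
orientation: [-0.052, 0.708, 0.055, 0.703]
contact_force: [0.5, -0.0, -5.3]
width: 0.268
```

Run:
```python
from h import *
delta([.503,-.014,.075],.138)
snap('wrist','w5')
```

```text
t 6.75 tcp [ 0.4998 -0.0021  0.0704] yaw 0.1516 q [-0.08 -0.15  1.75  0.    1.55 -0.23] w 22.9 F [ 0.5 -0.  -5.3]
shift [ -4.7 -12.2   1.4] mm rot [ 0.0135 -0.0066 -0.0057] len 0.0131 0.016
```

View pics/w5.png

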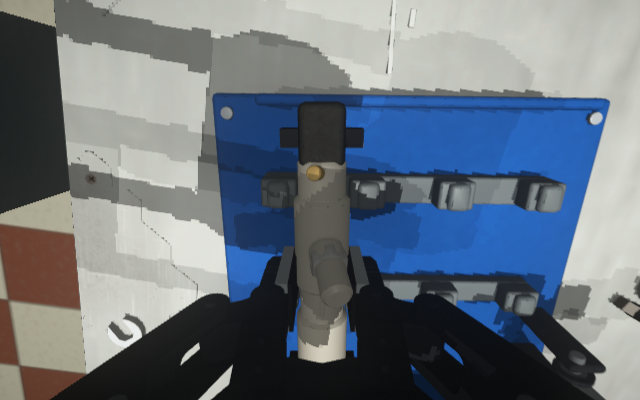

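The injector sits over notch 1, between cheeks at (278,190) and (368,192), but 12 mm too far to +y. Correcting.

{"api": "servo_tool", "payload": {
  "series": [
    [0.0, 0, -0.006, 0.001, 0.007, -0.003, -0.003],
    [0.0, 0, -0.006, 0, 0.006, -0.003, -0.003],
    [0.0, 0, 0, 0, 0, 0, 0],
    [0.0, 0, 0, 0, 0, 0, 0],
    [0.0, 0, 0, 0, 0, 0, 0],
    [0.0, 0, 0, 0, 0, 0, 0],
    [0.0, 0, 0, 0, 0, 0, 0],
    [0.0, 0, 0, 0, 0, 0, 0]
  ]
}}

```text
time: 7.6
tool_pos: [0.505, -0.0161, 0.0777]
orientation: [-0.049, 0.702, 0.047, 0.709]
contact_force: [-0.3, 0.3, -6.0]
width: 0.275
```

Run:
```python
from h import *
delta([.503,-.014,.05],.138)
d=snap('wrist','w6')
# injector plug centre & body in world; in carrier frame
o=np.array([.5588,-.0225]);a=.138
def car(p): c,s=np.cos(a),np.sin(a); q=p[:2]-o; return np.array([c*q[0]+s*q[1],-s*q[0]+c*q[1],p[2]])*1000
for row in (110,125,140,160,200,225):
    P=[(u,car(dep(d,u,row))) for u in range(270,375)]
    z0=np.median([p[2] for u,p in P if 310<u<335]); S=[p for u,p in P if p[2]>z0-12]
    print(row,S[0].round(1),S[-1].round(1))
for u,v in ((278,185),(368,188),(453,190),(541,190)): pass
f=d['frame']; cv2.imwrite('pics/w6z.png',cv2.resize(f[80:300,200:620],None,fx=1.9,fy=1.9))
```

```text
t 7.6 tcp [ 0.505  -0.0161  0.0777] yaw 0.1356 q [-0.1  -0.15  1.74 -0.    1.54 -0.23] w 23.5 F [-0.3  0.3 -6. ]
shift [27.7  2.4 -2. ] mm rot [-0.0024  0.0105  0.0035] len 0.0278 0.011
110 [-60.3  88.9  94. ] [-42.   88.9  93.1]
125 [-60.5  83.2  93. ] [-42.1  83.3  95.4]
140 [-68.5  76.4  84.3] [-34.6  76.2  83.9]
160 [-61.   68.9  90.6] [-41.3  68.5  89.1]
200 [-63.3  51.2  90. ] [-39.5  51.6  91.7]
225 [-63.5  39.8  90.7] [-52.5  92.1 220.7]
```

View pics/w6z.png

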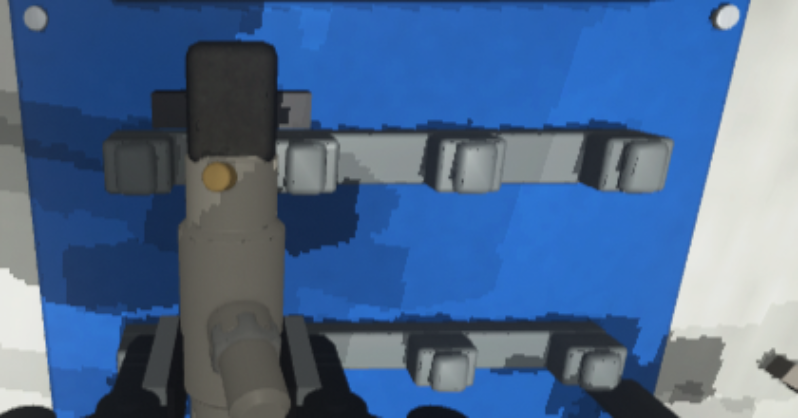

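{"api": "servo_tool", "payload": {
  "series": [
    [0.0, 0.012, 0.002, -0.002, -0.001, 0.01, 0.003],
    [0.0, 0.012, 0.001, 0, 0, 0, 0],
    [0.0, 0, 0, 0, 0, 0, 0],
    [0.0, 0, 0, 0, 0, 0, 0],
    [0.0, 0, 0, 0, 0, 0, 0],
    [0.0, 0, 0, 0, 0, 0, 0],
    [0.0, 0, 0, 0, 0, 0, 0],
    [0.0, 0, 0, 0, 0, 0, 0]
  ]
}}

```text
time: 8.45
tool_pos: [0.5019, -0.0128, 0.0504]
orientation: [-0.048, 0.706, 0.049, 0.705]
contact_force: [0.2, 0.5, -5.7]
width: 0.266
```

```bash
cat >> h.py <<'E'
co=np.array([.5588,-.0225]);ca=.138
def car(p): c,s=np.cos(ca),np.sin(ca); q=np.array(p)[:2]-co; return np.array([c*q[0]+s*q[1],-s*q[0]+c*q[1],p[2]])*1000
def wor(x,y): c,s=np.cos(ca),np.sin(ca); return co+np.array([c*x-s*y,s*x+c*y])/1000
def axis(d,rows=(110,125,140,160,200)):
  for row in rows:
    P=[(u,car(dep(d,u,row))) for u in range(270,375)]
    z0=np.median([p[2] for u,p in P if 310<u<335]); S=[p for u,p in P if p[2]>z0-12]
    print(row,((S[0]+S[-1])/2).round(1),(S[-1]-S[0])[0].round(1))
E
python3 - <<'E'
from h import *
delta([*wor(-54,16),.021],.138)
d=snap('wrist','w7'); axis(d)
E
```

```text
t 8.45 tcp [ 0.5019 -0.0128  0.0504] yaw 0.1372 q [-0.09 -0.13  1.77 -0.    1.5  -0.23] w 22.7 F [ 0.2  0.5 -5.7]
shift [29.4 -1.4  1.1] mm rot [-0.0008 -0.0023 -0.0003] len 0.0294 0.003
110 [-53.7  92.5  66.5] 18.3
125 [-48.9  91.  130.4] 8.9
140 [-54.   80.1  58.4] 34.0
160 [-53.7  72.   61.5] 19.9
200 [-53.8  55.3  64.6] 23.7
```

Axis is at x = -53.8, so it is aligned. Lowering and then releasing.

{"api": "servo_tool", "payload": {
  "series": [
    [0.0, 0.012, 0, 0, 0, 0, 0],
    [0.0, 0.012, 0, 0, 0, 0, 0],
    [0.0, 0.004, 0, 0, 0, 0, 0],
    [0.0, 0, 0, 0, 0, 0, 0],
    [0.0, 0, 0, 0, 0, 0, 0],
    [0.0, 0, 0, 0, 0, 0, 0],
    [0.0, 0, 0, 0, 0, 0, 0],
    [0.0, 0, 0, 0, 0, 0, 0]
  ]
}}

```text
time: 9.3
tool_pos: [0.5023, -0.0129, 0.0205]
orientation: [-0.048, 0.706, 0.048, 0.705]
contact_force: [-0.4, 0.1, -5.4]
width: 0.273
```

Run:
```python
from h import *
delta([*wor(-54,16),.021],.138)
d=snap('wrist','w8'); axis(d)
```

```text
t 9.3 tcp [ 0.5023 -0.0129  0.0205] yaw 0.137 q [-0.09 -0.11  1.81 -0.    1.45 -0.23] w 23.3 F [-0.4  0.1 -5.4]
shift [-0.5 -1.2  0.6] mm rot [-0.001 -0.001  0.   ] len 0.0015 0.001
110 [-53.3  92.3  37.1] 18.2
125 [-53.3  86.7  37. ] 18.5
140 [-53.1  79.8  27.6] 35.1
160 [-58.2  83.5  97.9] 10.1
200 [-53.2  55.5  36.1] 44.3
```

View pics/w8.png

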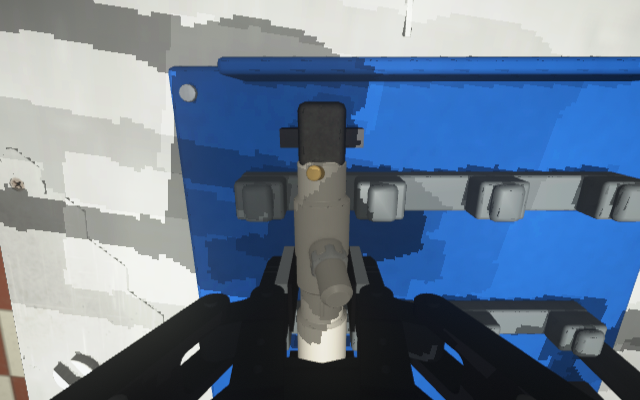

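{"api": "servo_tool", "payload": {
  "series": [
    [0.0, 0.003, 0, 0, 0, 0, 0],
    [0.0, 0, 0, 0, 0, 0, 0],
    [0.0, 0, 0, 0, 0, 0, 0],
    [0.045, 0, 0, 0, 0, 0, 0],
    [0.045, 0, 0, 0, 0, 0, 0],
    [0.045, 0, 0, 0, 0, 0, 0],
    [0.045, 0, 0, 0, 0, 0, 0],
    [0.045, -0.01, 0, 0, 0, 0, 0]
  ]
}}

```text
time: 10.15
tool_pos: [0.5042, -0.0131, 0.0329]
orientation: [-0.049, 0.704, 0.048, 0.707]
contact_force: [0.0, -0.5, 0.3]
width: 0.527
```

{"api": "servo_tool", "payload": {
  "series": [
    [0.045, -0.03, 0, 0, 0, 0, 0],
    [0.045, -0.04, 0, 0, 0, 0, 0],
    [0.06, -0.04, 0, 0, 0, 0, 0],
    [0.07, -0.04, 0, 0, 0, 0, 0],
    [0.07, -0.04, 0, 0, 0, 0, 0],
    [0.07, -0.02, 0, 0, 0, 0, 0],
    [0.07, 0, 0, 0, 0, 0, 0],
    [0.07, 0, 0, 0, 0, 0, 0]
  ]
}}

```text
time: 10.95
tool_pos: [0.5024, -0.0129, 0.2575]
orientation: [-0.049, 0.702, 0.048, 0.709]
contact_force: [0.2, 0.7, -0.7]
width: 0.817
```

Run:
```python
from h import *
delta([.604,.351,.25],-.126)
d=snap('wrist','w9'); snap('top','t9')
f=load('t9')['frame']
a=cv2.resize(f[150:240,150:350],None,fx=4,fy=4,interpolation=cv2.INTER_CUBIC); cv2.imwrite('pics/t9z.png',a)
```

```text
t 10.95 tcp [ 0.5024 -0.0129  0.2575] yaw 0.1372 q [-0.09 -0.17  1.44 -0.    1.86 -0.23] w 69.7 F [ 0.2  0.7 -0.7]
shift [  8.  346.6 150.3] mm rot [0.2631 0.01   0.0014] len 0.3778 0.263
```

View pics/w9.png

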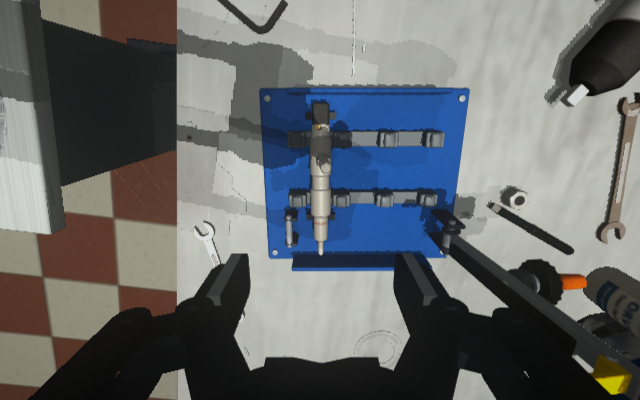

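View pics/t9z.png

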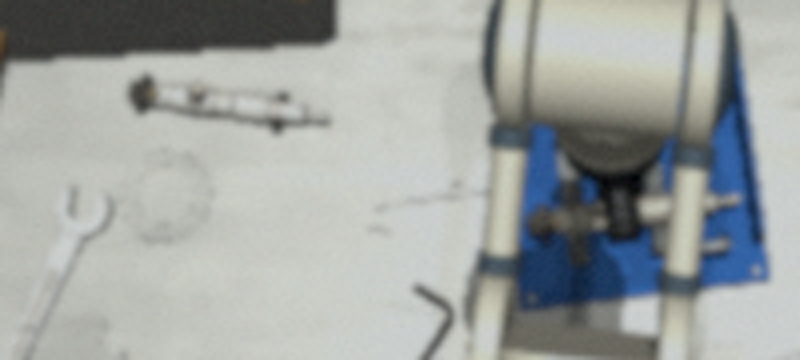

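The cream injector lies in notch 1 (body at column 321, between the cheeks, nozzle on the strap's side). The white one is unmoved. Going for it now.

Run:
```python
from h import *
plan([.604,.351,.15],-.126,9)
```

```text
t 11.05 tcp [ 0.5021 -0.0129  0.2563] yaw 0.1371 q [-0.09 -0.17  1.44 -0.    1.86 -0.23] w 70.0 F [-0.2 -0.4 -0.3]
shift [106.7 346.7 149.9] mm rot [0.2631 0.008  0.0012] len 0.3925 0.263
[12. 39. 17.] [0.029 0.001 0.   ]
[12. 39. 16.] [0.029 0.001 0.   ]
[12. 39. 14.] [0.029 0.001 0.   ]
[12. 40. 13.] [0.029 0.001 0.   ]
[12. 40. 12.] [0.029 0.001 0.   ]
[12. 41. 11.] [0.029 0.001 0.   ]
[12. 41. 10.] [0.029 0.001 0.   ]
[12. 41.  9.] [0.029 0.001 0.   ]
[12. 41.  7.] [0.029 0.001 0.   ]
```

{"api": "servo_tool", "payload": {
  "series": [
    [0.07, 0.005, 0.039, 0.017, 0.029, 0.001, 0],
    [0.07, 0.012, 0.039, 0.016, 0.029, 0.001, 0],
    [0.07, 0.012, 0.039, 0.014, 0.029, 0.001, 0],
    [0.07, 0.012, 0.04, 0.013, 0.029, 0.001, 0],
    [0.07, 0.012, 0.04, 0.012, 0.029, 0.001, 0],
    [0.07, 0.012, 0.041, 0.011, 0.029, 0.001, 0],
    [0.07, 0.012, 0.041, 0.01, 0.029, 0.001, 0],
    [0.07, 0.012, 0.041, 0.009, 0.029, 0.001, 0]
  ]
}}

```text
time: 11.85
tool_pos: [0.5931, 0.3148, 0.1472]
orientation: [0.037, 0.712, -0.045, 0.699]
contact_force: [0.6, 0.4, 0.2]
width: 0.823
```

Run:
```python
from h import *
plan([.604,.351,.055],-.126,5)
```

```text
t 11.85 tcp [0.5931 0.3148 0.1472] yaw -0.1151 q [ 0.44  0.3   1.14 -0.    1.72  0.55] w 70.3 F [0.6 0.4 0.2]
shift [91.6 38.4  8.3] mm rot [ 0.011  -0.0177  0.0122] len 0.0996 0.024
[18.  8.  2.] [ 0.002 -0.004  0.002]
[18.  8.  2.] [ 0.002 -0.004  0.002]
[18.  8.  1.] [ 0.002 -0.004  0.002]
[18.  8.  1.] [ 0.002 -0.004  0.002]
[18.  8.  1.] [ 0.002 -0.004  0.002]
```

{"api": "servo_tool", "payload": {
  "series": [
    [0.07, 0.018, 0.008, 0.002, 0.002, -0.004, 0.002],
    [0.07, 0.018, 0.006, 0.002, 0.002, -0.004, 0.002],
    [0.07, 0.018, 0.006, 0.001, 0.002, -0.004, 0.002],
    [0.07, 0.018, 0.006, 0.001, 0.002, -0.004, 0.002],
    [0.07, 0.014, 0.003, 0, 0, 0, 0],
    [0.07, 0, 0, 0, 0, 0, 0],
    [0.07, 0, 0, 0, 0, 0, 0],
    [0.07, 0, 0, 0, 0, 0, 0]
  ]
}}

```text
time: 12.65
tool_pos: [0.5916, 0.3457, 0.0349]
orientation: [0.035, 0.716, -0.048, 0.695]
contact_force: [-0.6, 0.3, 0.2]
width: 0.818
```

Run:
```python
from h import *
delta([.604,.351,.003],-.126)
d=snap('wrist','w10')
```

```text
t 12.65 tcp [0.5916 0.3457 0.0349] yaw -0.1167 q [ 0.48  0.4   1.23 -0.    1.55  0.6 ] w 69.9 F [-0.6  0.3  0.2]
shift [31.4  7.4 12.6] mm rot [ 0.0096 -0.0284  0.0206] len 0.0346 0.036
```

View pics/w10.png

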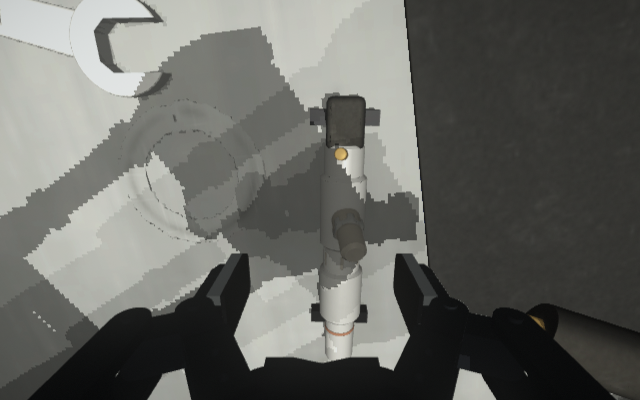

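The white injector at (342,230) is right of the finger centre. I'll correct at this height first.

{"api": "servo_tool", "payload": {
  "series": [
    [0.07, 0, 0.004, 0.006, 0.005, -0.014, 0.01],
    [0.07, 0, 0.004, 0.006, 0.005, -0.014, 0.01],
    [0.07, 0, 0, 0, 0, 0, 0],
    [0.07, 0, 0, 0, 0, 0, 0],
    [0.07, 0, 0, 0, 0, 0, 0],
    [0.07, 0, 0, 0, 0, 0, 0],
    [0.07, 0, 0, 0, 0, 0, 0],
    [0.07, 0, 0, 0, 0, 0, 0]
  ]
}}

```text
time: 13.5
tool_pos: [0.6082, 0.3531, 0.04]
orientation: [0.047, 0.702, -0.044, 0.709]
contact_force: [-0.1, 0.4, -0.1]
width: 0.818
```

Run:
```python
from h import *
delta([.604,.351,.003],-.126)
d=snap('wrist','w11')
```

```text
t 13.5 tcp [0.6082 0.3531 0.04  ] yaw -0.1285 q [ 0.48  0.4   1.21 -0.    1.52  0.61] w 69.8 F [-0.1  0.4 -0.1]
shift [37.  -2.8 -4.2] mm rot [-0.0024  0.0091 -0.0058] len 0.0373 0.011
```

View pics/w11.png

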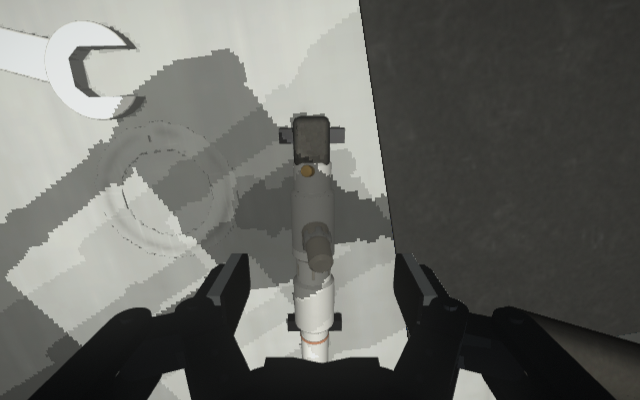

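{"api": "servo_tool", "payload": {
  "series": [
    [0.07, 0.008, -0.002, -0.004, -0.002, 0.008, -0.005],
    [0.07, 0.012, 0, 0, 0, 0, 0],
    [0.07, 0.01, 0, 0, 0, 0, 0],
    [0.07, 0.004, 0, 0, 0, 0, 0],
    [0.07, 0, 0, 0, 0, 0, 0],
    [0.07, 0, 0, 0, 0, 0, 0],
    [0.07, 0, 0, 0, 0, 0, 0],
    [0.07, 0, 0, 0, 0, 0, 0]
  ]
}}

```text
time: 14.35
tool_pos: [0.6027, 0.3511, 0.001]
orientation: [0.044, 0.707, -0.045, 0.705]
contact_force: [-0.1, 0.0, 0.6]
width: 0.817
```

Run:
```python
from h import *
delta([.604,.351,.003],-.126)
```

```text
t 14.35 tcp [0.6027 0.3511 0.001 ] yaw -0.1261 q [0.48 0.42 1.26 0.   1.47 0.6 ] w 69.8 F [-0.1  0.   0.6]
shift [-2.   0.1  1.3] mm rot [-0.0001 -0.0022  0.0014] len 0.0024 0.003
```

{"api": "servo_tool", "payload": {
  "series": [
    [0.07, -0.002, 0, 0.001, 0, -0.002, 0.001],
    [0.0, 0, 0, 0, 0, 0, 0],
    [0.0, 0, 0, 0, 0, 0, 0],
    [0.0, 0, 0, 0, 0, 0, 0],
    [0.0, 0, 0, 0, 0, 0, 0],
    [0.0, 0, 0, 0, 0, 0, 0],
    [0.0, 0, 0, 0, 0, 0, 0],
    [0.0, 0, 0, 0, 0, 0, 0]
  ]
}}

```text
time: 15.15
tool_pos: [0.6046, 0.3515, 0.0053]
orientation: [0.045, 0.705, -0.044, 0.707]
contact_force: [0.8, -0.9, 1.2]
width: 0.269
```

Run:
```python
from h import *
x,y=wor(54,16); print(x,y)
plan([x,y,.10],.138,10)
```

```text
0.6100856290203495 0.000776259493034559
t 15.15 tcp [0.6046 0.3515 0.0053] yaw -0.1261 q [ 0.48  0.42  1.25 -0.    1.47  0.6 ] w 23.0 F [ 0.8 -0.9  1.2]
shift [ -95.2 -347.1   49.7] mm rot [-0.2641  0.0026 -0.0013] len 0.3633 0.264
[-10. -35.   5.] [-0.026  0.     0.   ]
[-10. -35.   4.] [-0.026  0.     0.   ]
[-10. -35.   3.] [-0.026  0.     0.   ]
[-10. -35.   2.] [-0.026  0.     0.   ]
[-10. -35.   1.] [-0.026  0.     0.   ]
[ -9. -35.   0.] [-0.026  0.     0.   ]
[ -9. -35.  -1.] [-0.026  0.     0.   ]
[ -9. -35.  -2.] [-0.026  0.     0.   ]
[ -9. -35.  -2.] [-0.026  0.     0.   ]
[ -9. -35.  -3.] [-0.026  0.     0.   ]
```

{"api": "servo_tool", "payload": {
  "series": [
    [0.0, -0.02, 0, 0, 0, 0, 0],
    [0.0, -0.04, 0, 0, 0, 0, 0],
    [0.0, -0.04, -0.02, 0.003, -0.026, 0, 0],
    [0.0, -0.01, -0.035, 0.004, -0.026, 0, 0],
    [0.0, 0, -0.035, 0.003, -0.026, 0, 0],
    [0.0, 0, -0.035, 0.002, -0.026, 0, 0],
    [0.0, 0, -0.035, 0.001, -0.026, 0, 0],
    [0.0, 0, -0.035, 0, -0.026, 0, 0]
  ]
}}

```text
time: 15.95
tool_pos: [0.6011, 0.1526, 0.1057]
orientation: [-0.018, 0.713, 0.014, 0.701]
contact_force: [0.7, -0.3, -4.7]
width: 0.266
```

Run:
```python
from h import *
x,y=wor(54,16)
plan([x,y,.10],.138,5)
```

```text
t 15.95 tcp [0.6011 0.1526 0.1057] yaw 0.0444 q [ 0.2   0.17  1.36 -0.    1.62  0.15] w 22.7 F [ 0.7 -0.3 -4.7]
shift [   6.5 -152.1    2.4] mm rot [-0.0936 -0.0183  0.0048] len 0.1522 0.095
[  1. -30.   0.] [-0.019 -0.004  0.001]
[  1. -30.   0.] [-0.019 -0.004  0.001]
[  1. -30.  -1.] [-0.019 -0.004  0.001]
[  1. -30.  -1.] [-0.019 -0.004  0.001]
[  1. -30.  -2.] [-0.019 -0.004  0.001]
```

{"api": "servo_tool", "payload": {
  "series": [
    [0.0, 0.001, -0.03, 0, -0.019, -0.004, 0.001],
    [0.0, 0.001, -0.03, 0, -0.019, -0.004, 0.001],
    [0.0, 0, -0.03, -0.001, -0.019, -0.004, 0.001],
    [0.0, 0, -0.03, -0.001, -0.019, -0.004, 0.001],
    [0.0, 0, -0.02, -0.001, -0.019, 0, 0],
    [0.0, 0, 0, 0, 0, 0, 0],
    [0.0, 0, 0, 0, 0, 0, 0],
    [0.0, 0, 0, 0, 0, 0, 0]
  ]
}}

```text
time: 16.75
tool_pos: [0.603, 0.0017, 0.0917]
orientation: [-0.049, 0.713, 0.048, 0.698]
contact_force: [0.2, -0.1, -4.9]
width: 0.27
```

Run:
```python
from h import *
x,y=wor(54,16)
delta([x,y,.07],.138)
d=snap('wrist','w12'); axis(d)
```

```text
t 16.75 tcp [0.603  0.0017 0.0917] yaw 0.1371 q [-0.05  0.14  1.43 -0.    1.6  -0.19] w 23.1 F [ 0.2 -0.1 -4.9]
shift [21.5 -1.9  7.4] mm rot [-0.0009 -0.0219 -0.0003] len 0.0229 0.022
110 [46.7 90.9  8.9] 71.9
125 [ 51.5  95.7 235. ] 0.0
140 [45.7 80.2 96.2] 30.2
160 [ 45.4  84.5 170.9] 12.1
200 [ 48.6  54.9 102.9] 19.8
```

View pics/w12.png

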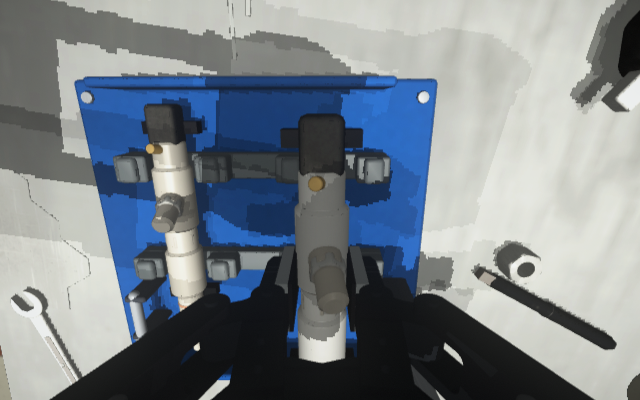

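The held white injector needs about 7 mm more in x and a small tilt correction. Both then descend a little.

{"api": "servo_tool", "payload": {
  "series": [
    [0.0, 0.008, -0.001, 0.004, 0, -0.01, 0],
    [0.0, 0.008, -0.001, 0.002, 0, -0.01, 0],
    [0.0, 0.004, 0, 0, 0, 0, 0],
    [0.0, 0, 0, 0, 0, 0, 0],
    [0.0, 0, 0, 0, 0, 0, 0],
    [0.0, 0, 0, 0, 0, 0, 0],
    [0.0, 0, 0, 0, 0, 0, 0],
    [0.0, 0, 0, 0, 0, 0, 0]
  ]
}}

```text
time: 17.6
tool_pos: [0.609, 0.0039, 0.0691]
orientation: [-0.05, 0.706, 0.05, 0.705]
contact_force: [0.3, -0.1, -4.6]
width: 0.266
```

Run:
```python
from h import *
x,y=wor(54,16)
delta([x,y,.053],.138)
d=snap('wrist','w13'); axis(d,(118,130,140,147,180,200,215))
```

```text
t 17.6 tcp [0.609  0.0039 0.0691] yaw 0.1415 q [-0.05  0.14  1.46  0.    1.54 -0.19] w 22.7 F [ 0.3 -0.1 -4.6]
shift [16.  -3.2  0.6] mm rot [ 0.0035 -0.0012 -0.0013] len 0.0164 0.004
118 [54.3 91.1 82.1] 17.3
130 [53.7 85.7 73.6] 34.6
140 [54.6 81.5 73.6] 34.9
147 [54.2 78.4 73.6] 34.3
180 [ 59.3  81.1 146.7] 9.6
200 [54.5 56.3 80.7] 19.7
215 [54.5 49.5 81.3] 23.5
```

View pics/w13.png

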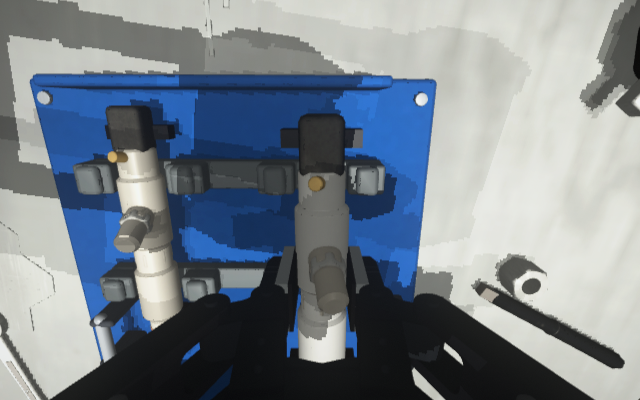

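{"api": "servo_tool", "payload": {
  "series": [
    [0.0, 0.01, -0.003, 0, 0.003, 0, 0],
    [0.0, 0.01, 0, 0, 0, 0, 0],
    [0.0, 0.004, 0, 0, 0, 0, 0],
    [0.0, 0, 0, 0, 0, 0, 0],
    [0.0, 0, 0, 0, 0, 0, 0],
    [0.0, 0, 0, 0, 0, 0, 0],
    [0.0, 0, 0, 0, 0, 0, 0],
    [0.0, 0, 0, 0, 0, 0, 0]
  ]
}}

```text
time: 18.45
tool_pos: [0.6094, 0.0005, 0.0427]
orientation: [-0.048, 0.706, 0.049, 0.705]
contact_force: [-0.5, -0.7, -3.5]
width: 0.269
```

Run:
```python
from h import *
x,y=wor(54,16)
delta([x,y,.024],.138)
d=snap('wrist','w14'); axis(d,(118,130,140,147,180,200,215))
```

```text
t 18.45 tcp [6.094e-01 5.000e-04 4.270e-02] yaw 0.1379 q [-0.06  0.16  1.49  0.    1.49 -0.19] w 23.0 F [-0.5 -0.7 -3.5]
shift [18.7  0.2  0.8] mm rot [-0.0001 -0.0015 -0.0013] len 0.0187 0.002
118 [54.5 87.7 56.7] 17.1
130 [ 63.4  87.8 116.3] 17.3
140 [54.5 78.  47.3] 34.4
147 [ 45.7  84.2 116.5] 18.1
180 [54.5 61.9 54.6] 19.3
200 [54.5 52.7 53.7] 19.8
215 [54.5 46.  54.7] 23.5
```

{"api": "servo_tool", "payload": {
  "series": [
    [0.0, 0.01, 0, 0, 0, 0, 0],
    [0.0, 0.007, 0, 0, 0, 0, 0],
    [0.0, 0.003, 0, 0, 0, 0, 0],
    [0.0, 0, 0, 0, 0, 0, 0],
    [0.0, 0, 0, 0, 0, 0, 0],
    [0.0, 0, 0, 0, 0, 0, 0],
    [0.0, 0, 0, 0, 0, 0, 0],
    [0.0, 0, 0, 0, 0, 0, 0]
  ]
}}

```text
time: 19.3
tool_pos: [0.6101, 0.0005, 0.0232]
orientation: [-0.048, 0.705, 0.049, 0.706]
contact_force: [-0.2, -1.4, -1.4]
width: 0.267
```

{"api": "servo_tool", "payload": {
  "series": [
    [0.045, 0, 0, 0, 0, 0, 0],
    [0.045, 0, 0, 0, 0, 0, 0],
    [0.045, 0, 0, 0, 0, 0, 0],
    [0.045, 0, 0, 0, 0, 0, 0],
    [0.045, -0.01, 0, 0, 0, 0, 0],
    [0.045, -0.02, 0, 0, 0, 0, 0],
    [0.045, -0.02, 0, 0, 0, 0, 0],
    [0.045, -0.02, 0, 0, 0, 0, 0]
  ]
}}

```text
time: 20.1
tool_pos: [0.6099, 0.0004, 0.0961]
orientation: [-0.048, 0.705, 0.049, 0.706]
contact_force: [1.3, 0.4, 0.1]
width: 0.527
```

Run:
```python
from h import *
x,y=wor(54,16)
delta([x,y,.024],.138)
d=snap('wrist','w15');
```

```text
t 20.1 tcp [6.099e-01 4.000e-04 9.610e-02] yaw 0.138 q [-0.06  0.13  1.43  0.    1.58 -0.19] w 45.0 F [1.3 0.4 0.1]
shift [72.1  0.3  0.2] mm rot [-0.      0.0007 -0.0008] len 0.0721 0.001
```

View pics/w15.png

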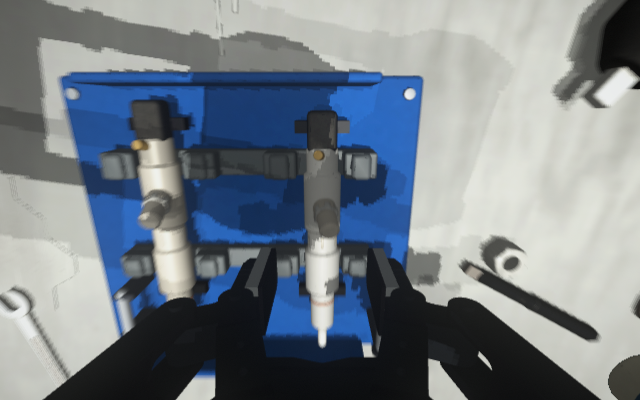

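Both injectors look seated, in columns 160 and 322, each between its cheeks. I'll rise, turn, and measure the strap's grip.

Run:
```python
from h import *
print(wor(128,-58)); x,y=wor(60,-50); print(x,y)
delta([x,y,.34],1.709)
```

```text
[ 0.69356174 -0.06234061]
0.6251077063537702 -0.06377091079806901
t 20.15 tcp [6.118e-01 3.000e-04 1.010e-01] yaw 0.138 q [-0.06  0.13  1.42  0.    1.58 -0.19] w 44.7 F [0.3 0.1 2.9]
shift [-238.9  -65.4    6.1] mm rot [-1.571   0.0052  0.0061] len 0.2478 1.571
```

{"api": "servo_tool", "payload": {
  "series": [
    [0.045, -0.04, 0, -0.01, 0, 0, 0],
    [0.045, -0.04, 0, -0.01, 0, 0, 0],
    [0.045, -0.04, 0, -0.01, 0, 0, 0],
    [0.06, -0.04, 0, -0.01, -0.1, 0, 0],
    [0.06, -0.04, 0, 0, -0.15, 0, 0],
    [0.06, -0.03, 0, 0, -0.15, 0, 0],
    [0.06, 0, 0, 0, -0.15, 0, 0],
    [0.06, 0, 0, 0, -0.15, 0, 0]
  ]
}}

```text
time: 20.95
tool_pos: [0.568, -0.0055, 0.345]
orientation: [-0.292, 0.64, 0.287, 0.65]
contact_force: [-0.1, -0.5, -0.5]
width: 0.702
```

Run:
```python
from h import *
x,y=wor(60,-50)
plan([x,y,.34],1.709,7)
snap('top','t16');snap('scene','s16')
```

```text
t 20.95 tcp [ 0.568  -0.0055  0.345 ] yaw 0.8442 q [-0.07  0.04  1.08  0.    2.01 -0.91] w 60.0 F [-0.1 -0.5 -0.5]
shift [  5.9 -81.4  -5.6] mm rot [-0.8649  0.0045  0.0157] len 0.0818 0.865
[  1. -12.  -1.] [-0.124  0.001  0.002]
[  1. -11.  -2.] [-0.124  0.001  0.002]
[  1. -11.  -4.] [-0.124  0.001  0.002]
[  1. -11.  -5.] [-0.124  0.001  0.002]
[  1. -10.  -6.] [-0.124  0.001  0.002]
[ 1. -9. -7.] [-0.124  0.001  0.002]
[ 1. -8. -8.] [-0.124  0.001  0.002]
```

View pics/s16.png

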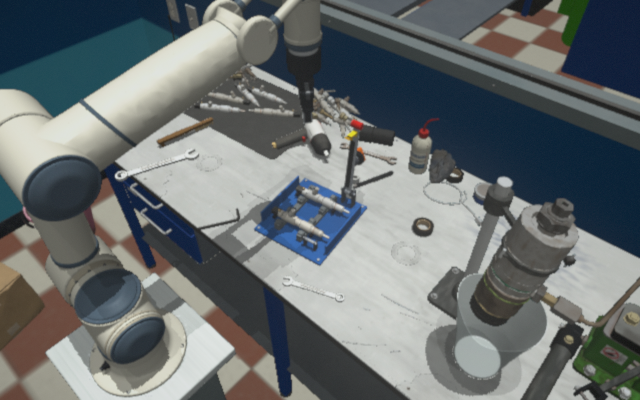

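Scene view: both injectors are in the carrier around (315,215), the strap is still upright with its red grip at (357,124), and no other injector is on the bare bench.

{"api": "servo_tool", "payload": {
  "series": [
    [0.06, 0.001, -0.012, -0.001, -0.124, 0.001, 0.002],
    [0.06, 0.001, -0.011, -0.002, -0.124, 0.001, 0.002],
    [0.06, 0.001, -0.011, -0.004, -0.124, 0.001, 0.002],
    [0.06, 0.001, -0.011, -0.005, -0.124, 0.001, 0.002],
    [0.06, 0.001, -0.01, -0.006, -0.124, 0.001, 0.002],
    [0.06, 0.001, -0.009, -0.007, -0.124, 0.001, 0.002],
    [0.06, 0.001, -0.005, -0.006, -0.124, 0.001, 0.002],
    [0.06, 0, 0, 0, 0, 0, 0]
  ]
}}

```text
time: 21.85
tool_pos: [0.6233, -0.0632, 0.3344]
orientation: [-0.532, 0.467, 0.533, 0.464]
contact_force: [-0.1, -0.6, 0.5]
width: 0.7
```

Run:
```python
from h import *
x,y=wor(60,-50)
delta([x,y,.34],1.709)
snap('wrist','w17')
```

```text
t 21.85 tcp [ 0.6233 -0.0632  0.3344] yaw 1.7049 q [-0.15  0.22  0.9  -0.    2.02 -1.86] w 59.7 F [-0.1 -0.6  0.5]
shift [-5.6 -1.7 -0.9] mm rot [-0.0041 -0.0012 -0.0049] len 0.0059 0.006
```

View pics/w17.png

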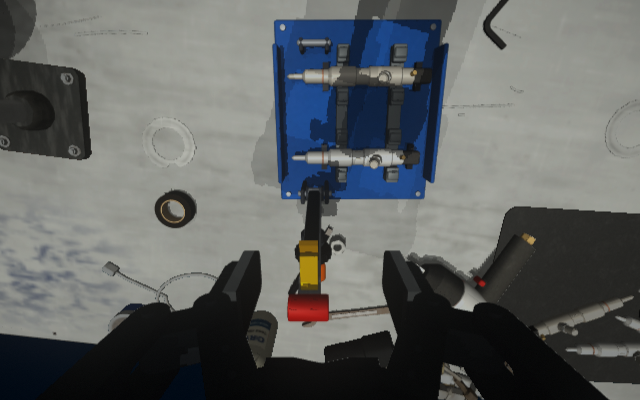

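The red grip is at (308,308) between the fingers, and both injectors lie square in their notches. Measuring the grip.

Run:
```python
from h import *
d=load('w17'); h=cv2.cvtColor(d['frame'],cv2.COLOR_BGR2HSV)
m=cv2.inRange(h,(0,170,80),(6,255,255))|cv2.inRange(h,(172,170,80),(180,255,255)); 
n,l,s,c=cv2.connectedComponentsWithStats(m); i=1+np.argmax(s[1:,4]); print(s[i],c[i])
ys,xs=np.nonzero(l==i); P=np.array([dep(d,u,v) for u,v in zip(xs,ys)]); C=np.array([car(p) for p in P])
print('car min',np.percentile(C,2,axis=0).round(1),'max',np.percentile(C,98,axis=0).round(1),'med',np.median(C,axis=0).round(1))
# triangulate with scene
e=load('s16'); hh=cv2.cvtColor(e['frame'],cv2.COLOR_BGR2HSV); mm=cv2.inRange(hh,(0,150,80),(6,255,255))|cv2.inRange(hh,(172,150,80),(180,255,255)); mm[:, :300]=0; mm[:, 400:]=0
n,l2,s2,c2=cv2.connectedComponentsWithStats(mm[:180]); j=1+np.argmax(s2[1:,4]); print(s2[j],c2[j])
o1,r1=ray(d,*c[i]);o2,r2=ray(e,*c2[j]); r1/=np.linalg.norm(r1); r2/=np.linalg.norm(r2)
t=np.linalg.lstsq(np.c_[r1,-r2],o2-o1,rcond=None)[0]; p,q=o1+t[0]*r1,o2+t[1]*r2; print((p+q)/2,np.linalg.norm(p-q),car((p+q)/2))
x,y=wor(128,-58); print('expect',x,y,.276)
# injectors from this view: stub etc depth
for u,v in ((292,76),(433,72),(350,76),(296,157),(412,157),(345,157)): print(car(dep(d,u,v)).round(1))
```

```text
[288 298  41  24 859] [307.40046566 309.99301513]
car min [118.7 -72.7 280. ] max [133.3 -44.6 287.5] med [123.9 -59.  285.2]
[351 120  12   9  66] [356.5 124. ]
[ 0.69634106 -0.06292304  0.27555118] 0.0013749619212001295 [130.67278591 -58.95921876 275.55117663]
expect 0.6935617365169264 -0.06234061208041986 0.276
[-52.9 -87.1  33.8]
[-58.8 104.4  14.5]
[-51.8 -11.5  43.5]
[ 53.8 -84.6  35.9]
[53.8 77.9 39.6]
[ 52.8 -16.   43.3]
```

Run:
```python
from h import *
x,y=wor(129,-58.5); print(x,y)
delta([x,y,.31],1.709)
```

```text
0.6946210108211939 -0.06269829622644615
t 21.9 tcp [ 0.6231 -0.0628  0.3346] yaw 1.7023 q [-0.15  0.22  0.9  -0.    2.02 -1.86] w 60.2 F [-0.1 -0.3 -0.4]
shift [ 24.2 -71.1  -9.3] mm rot [-0.0067 -0.001  -0.0049] len 0.0757 0.008
```

{"api": "servo_tool", "payload": {
  "series": [
    [0.055, 0.0, -0.018, -0.002, -0.002, 0, -0.002],
    [0.055, 0.006, -0.018, -0.002, -0.002, 0, -0.002],
    [0.055, 0.006, -0.018, -0.002, -0.002, 0, 0],
    [0.055, 0.006, -0.015, -0.002, 0, 0, 0],
    [0.055, 0, 0, 0, 0, 0, 0],
    [0.055, 0, 0, 0, 0, 0, 0],
    [0.055, 0, 0, 0, 0, 0, 0],
    [0.055, 0, 0, 0, 0, 0, 0]
  ]
}}

```text
time: 22.7
tool_pos: [0.6915, -0.0591, 0.3184]
orientation: [0.526, -0.473, -0.525, -0.473]
contact_force: [0.7, 0.5, 0.9]
width: 0.647
```

Run:
```python
from h import *
x,y=wor(129,-58.5); print(x,y)
delta([x,y,.263],1.709)
snap('wrist','w18')
```

```text
0.6946210108211939 -0.06269829622644615
t 22.7 tcp [ 0.6915 -0.0591  0.3184] yaw 1.6746 q [-0.13  0.41  0.7  -0.    2.03 -1.81] w 55.3 F [0.7 0.5 0.9]
shift [55.4 -2.7 -3.8] mm rot [-0.0344 -0.0004  0.0005] len 0.0556 0.034
```

View pics/w18.png

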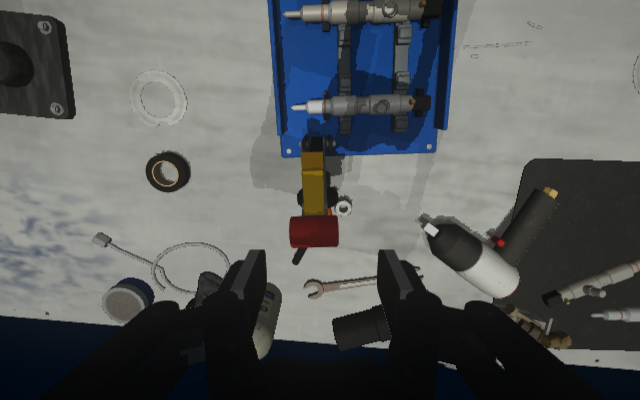

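```bash
cat >> h.py <<'E'
def red(d):
    h=cv2.cvtColor(d['frame'],cv2.COLOR_BGR2HSV)
    m=cv2.inRange(h,(0,170,60),(6,255,255))|cv2.inRange(h,(172,170,60),(180,255,255))
    n,l,s,c=cv2.connectedComponentsWithStats(m); i=1+np.argmax(s[1:,4])
    ys,xs=np.nonzero(l==i); C=np.array([car(dep(d,u,v)) for u,v in zip(xs,ys)])
    print('red',s[i],'car min',np.percentile(C,2,axis=0).round(1),'max',np.percentile(C,98,axis=0).round(1),'med',np.median(C,axis=0).round(1))
E
python3 - <<'E'
from h import *
red(load('w18'))
E
```

```text
red [290 219  47  21 598] car min [119.1 -72.6 280.7] max [128.  -46.6 287.2] med [123.3 -62.3 285.3]
```

{"api": "servo_tool", "payload": {
  "series": [
    [0.055, 0.004, -0.003, -0.004, -0.017, 0, 0],
    [0.055, 0.01, 0, 0, -0.017, 0, 0],
    [0.055, 0.01, 0, 0, 0, 0, 0],
    [0.055, 0.01, 0, 0, 0, 0, 0],
    [0.055, 0, 0, 0, 0, 0, 0],
    [0.055, 0, 0, 0, 0, 0, 0],
    [0.055, 0, 0, 0, 0, 0, 0],
    [0.055, 0, 0, 0, 0, 0, 0]
  ]
}}

```text
time: 23.55
tool_pos: [0.6941, -0.0634, 0.2819]
orientation: [0.534, -0.464, -0.533, -0.464]
contact_force: [-0.5, 0.0, 0.4]
width: 0.642
```

Run:
```python
from h import *
x,y=wor(129,-58.5)
delta([x,y,.263],1.709); print(car(pose()[0]))
d=snap('wrist','w19'); red(d)
```

```text
t 23.55 tcp [ 0.6941 -0.0634  0.2819] yaw 1.7103 q [-0.14  0.39  0.79 -0.    1.96 -1.85] w 54.8 F [-0.5  0.   0.4]
shift [18.9 -0.6  0.6] mm rot [ 0.0013 -0.0006  0.0008] len 0.0189 0.002
[128.42138402 -59.10353596 281.85134408]
red [ 292  239   58   32 1364] car min [119.1 -72.3 280.3] max [130.7 -45.2 287.3] med [123.9 -59.  285.5]
```

View pics/w19.png

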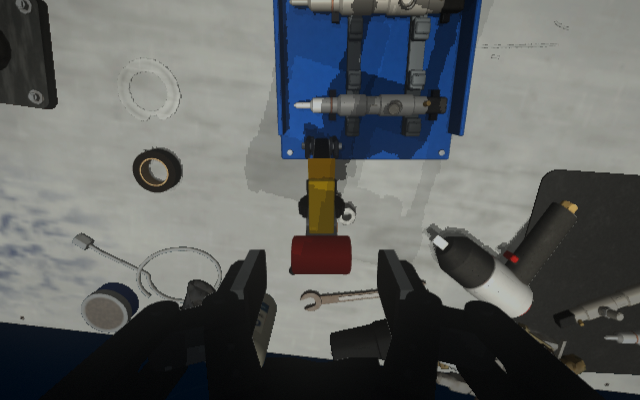

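The red grip is centred at (321,255) between the fingers. Lowering and pinching.

{"api": "servo_tool", "payload": {
  "series": [
    [0.055, 0.01, 0, 0, 0, 0, 0],
    [0.055, 0.007, 0, 0, 0, 0, 0],
    [0.055, 0, 0, 0, 0, 0, 0],
    [0.0, 0, 0, 0, 0, 0, 0],
    [0.0, 0, 0, 0, 0, 0, 0],
    [0.0, 0, 0, 0, 0, 0, 0],
    [0.0, 0, 0, 0, 0, 0, 0],
    [0.0, 0, 0, 0, 0, 0, 0]
  ]
}}

```text
time: 24.4
tool_pos: [0.6943, -0.0636, 0.2639]
orientation: [0.534, -0.464, -0.533, -0.464]
contact_force: [0.9, -0.3, 0.1]
width: 0.336
```

```bash
cat >> h.py <<'E'
def arc(ths,off,dz,yc=-58.5):
    # rows from current: handle angle sequence; TCP = handle + off x(mm) , dz(mm) below
    p,r=pose(); s=arm.sense(); c=car(p); print('t',s['time'],'car',c.round(1),'w',round(s['width']*85.4,1),'F',s['contact_force'].round(1),'th est',round(np.arctan2(c[2]+dz-60,100-(c[0]-off)),3), 'rad',round(np.hypot(c[2]+dz-60,100-(c[0]-off)),1))
    delta([*wor(c[0],c[1]),c[2]/1000],1.709)
    prev=c
    for t in ths:
        q=np.array([100-218*np.cos(t)+off,yc,60+218*np.sin(t)-dz]); print(round(t,2),'down',round(prev[2]-q[2]),'ty',round(prev[0]-q[0]),'tz',round(q[1]-prev[1],1)); prev=q
E
python3 - <<'E'
from h import *
arc([1.6,1.5,1.4,1.3,1.2,1.1,1.0,.9],0,13)
d=snap('wrist','w20'); red(d)
E
```

```text
t 24.4 car [128.6 -59.4 263.9] w 28.7 F [ 0.9 -0.3  0.1] th est 1.702 rad 218.8
t 24.4 tcp [ 0.6943 -0.0636  0.2639] yaw 1.7101 q [-0.14  0.38  0.84 -0.    1.92 -1.85] w 28.7 F [ 0.9 -0.3  0.1]
shift [0. 0. 0.] mm rot [ 0.0011 -0.0012  0.0016] len 0.0 0.002
1.6 down -1 ty 22 tz 0.9
1.5 down 0 ty 22 tz 0.0
1.4 down 3 ty 22 tz 0.0
1.3 down 5 ty 21 tz 0.0
1.2 down 7 ty 21 tz 0.0
1.1 down 9 ty 20 tz 0.0
1.0 down 11 ty 19 tz 0.0
0.9 down 13 ty 18 tz 0.0
red [ 290  254   64   38 2016] car min [119.  -72.  280.4] max [132.3 -45.2 287.5] med [124.2 -58.8 285.6]
```

View pics/w20.png

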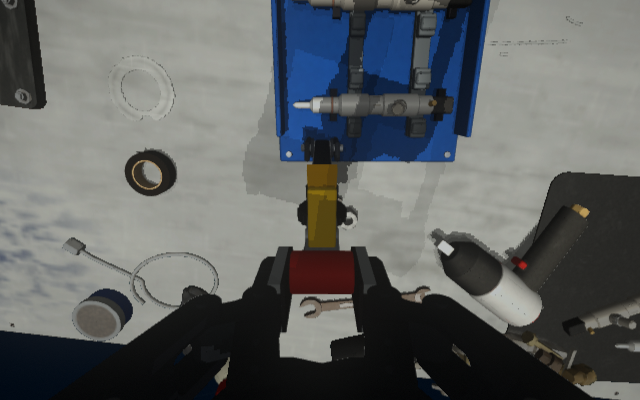

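Pinched: width is 28.7 mm, and the arc estimate (θ 1.70, r 218.8) fits. Swinging down.

{"api": "servo_tool", "payload": {
  "series": [
    [0.0, 0, 0.015, 0, 0, 0, 0],
    [0.0, 0, 0.02, 0, 0, 0, 0],
    [0.0, 0, 0.02, 0, 0, 0, 0],
    [0.0, 0.002, 0.02, 0, 0, 0, 0],
    [0.0, 0.004, 0.02, 0, 0, 0, 0],
    [0.0, 0.004, 0.015, 0, 0, 0, 0],
    [0.0, 0, 0, 0, 0, 0, 0],
    [0.0, 0, 0, 0, 0, 0, 0]
  ]
}}

```text
time: 25.25
tool_pos: [0.5909, -0.078, 0.2542]
orientation: [0.542, -0.457, -0.527, -0.47]
contact_force: [2.7, 0.6, -2.4]
width: 0.34
```

Run:
```python
from h import *
arc([1.1,1.0,.9,.8,.7,.6,.5],0,13)
d=snap('wrist','w21'); red(d)
```

```text
t 25.25 car [ 24.2 -59.4 254.2] w 29.0 F [ 2.7  0.6 -2.4] th est 1.22 rad 220.6
t 25.25 tcp [ 0.5909 -0.078   0.2542] yaw 1.7123 q [-0.19  0.06  1.22  0.01  1.83 -1.9 ] w 29.0 F [ 2.7  0.6 -2.4]
shift [0. 0. 0.] mm rot [ 0.0033 -0.0038  0.0279] len 0.0 0.028
1.1 down 13 ty 23 tz 0.9
1.0 down 11 ty 19 tz 0.0
0.9 down 13 ty 18 tz 0.0
0.8 down 14 ty 16 tz 0.0
0.7 down 16 ty 15 tz 0.0
0.6 down 17 ty 13 tz 0.0
0.5 down 19 ty 11 tz 0.0
red [ 290  268   64   37 2064] car min [ 20.2 -72.1 270.6] max [ 33.9 -44.9 277.6] med [ 25.5 -58.7 275.6]
```

View pics/w21.png

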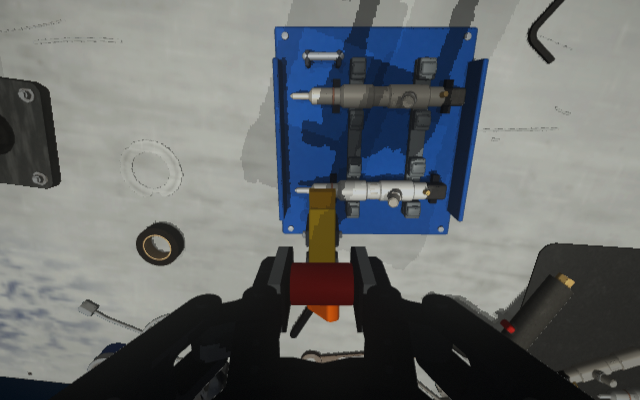

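The strap follows. Continuing along the arc.

{"api": "servo_tool", "payload": {
  "series": [
    [0.0, 0.008, 0.018, 0.0, 0, 0, 0.005],
    [0.0, 0.01, 0.018, 0, 0, 0, 0.005],
    [0.0, 0.011, 0.018, 0, 0, 0, 0.005],
    [0.0, 0.013, 0.017, 0, 0, 0, 0.005],
    [0.0, 0.013, 0.015, 0, 0, 0, 0.003],
    [0.0, 0, 0, 0, 0, 0, 0],
    [0.0, 0, 0, 0, 0, 0, 0],
    [0.0, 0, 0, 0, 0, 0, 0]
  ]
}}

```text
time: 26.1
tool_pos: [0.5155, -0.0886, 0.21]
orientation: [0.545, -0.456, -0.526, -0.468]
contact_force: [2.1, -0.6, 0.2]
width: 0.338
```

Run:
```python
from h import *
arc([.7,.6,.5,.4,.3,.2,.1],0,13)
d=snap('wrist','w22'); red(d)
```

```text
t 26.1 car [-52.  -59.5 210. ] w 28.9 F [ 2.1 -0.6  0.2] th est 0.82 rad 222.9
t 26.1 tcp [ 0.5155 -0.0886  0.21  ] yaw 1.7174 q [-0.24 -0.15  1.5   0.    1.75 -1.95] w 28.9 F [ 2.1 -0.6  0.2]
shift [0. 0. 0.] mm rot [ 0.0085 -0.008   0.0309] len 0.0 0.033
0.7 down 23 ty 15 tz 1.0
0.6 down 17 ty 13 tz 0.0
0.5 down 19 ty 11 tz 0.0
0.4 down 20 ty 9 tz 0.0
0.3 down 20 ty 7 tz 0.0
0.2 down 21 ty 5 tz 0.0
0.1 down 22 ty 3 tz 0.0
red [ 289  279   65   39 2187] car min [-51.9 -72.  229.2] max [-37.5 -45.  236.4] med [-46.5 -59.  234.5]
```

View pics/w22.png

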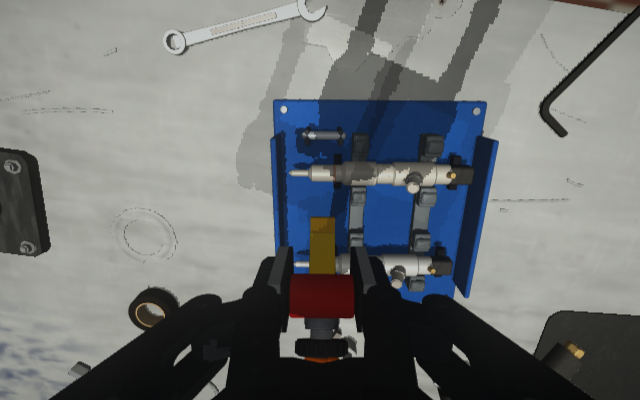

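The grip has crept about 10 mm towards the hinge between the pads. I'll keep the next rows a little inside the arc so it recentres.

{"api": "servo_tool", "payload": {
  "series": [
    [0.0, 0.017, 0.013, 0, 0, 0, 0.005],
    [0.0, 0.018, 0.011, 0, 0, 0, 0.005],
    [0.0, 0.018, 0.009, 0, 0, 0, 0.005],
    [0.0, 0.018, 0.007, 0, 0, 0, 0.005],
    [0.0, 0, 0, 0, 0, 0, 0.003],
    [0.0, 0, 0, 0, 0, 0, 0],
    [0.0, 0, 0, 0, 0, 0, 0],
    [0.0, 0, 0, 0, 0, 0, 0]
  ]
}}

```text
time: 26.95
tool_pos: [0.4748, -0.0943, 0.1553]
orientation: [0.54, -0.462, -0.531, -0.461]
contact_force: [0.6, 1.4, 0.7]
width: 0.332
```

Run:
```python
from h import *
arc([.3,.2,.1],0,13)
d=snap('wrist','w23'); red(d)
```

```text
t 26.95 car [-93.  -59.6 155.3] w 28.3 F [0.6 1.4 0.7] th est 0.511 rad 221.3
t 26.95 tcp [ 0.4748 -0.0943  0.1553] yaw 1.7192 q [-0.26 -0.23  1.68 -0.01  1.69 -1.98] w 28.3 F [0.6 1.4 0.7]
shift [ 0. -0.  0.] mm rot [ 0.0103 -0.0104  0.0064] len 0.0 0.016
0.3 down 44 ty 15 tz 1.1
0.2 down 21 ty 5 tz 0.0
0.1 down 22 ty 3 tz 0.0
red [ 288  282   68   38 2131] car min [-94.3 -71.8 180.3] max [-81.2 -45.1 186.5] med [-89.2 -58.6 184.6]
```

View pics/w23.png

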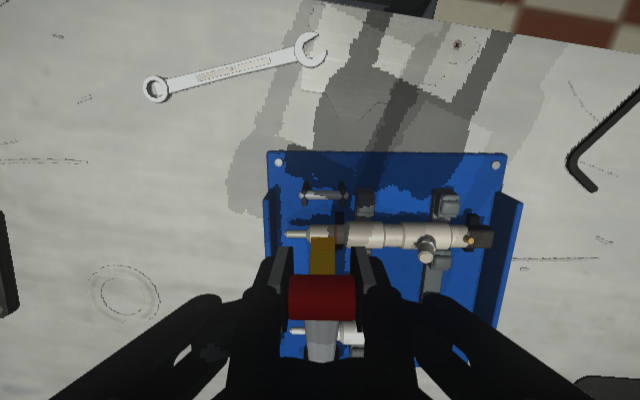

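{"api": "servo_tool", "payload": {
  "series": [
    [0.0, 0.017, 0.008, 0, 0, 0, 0],
    [0.0, 0.017, 0.006, 0, 0, 0, 0],
    [0.0, 0.017, 0.004, 0, 0, 0, 0],
    [0.0, 0.015, 0.002, 0, 0, 0, 0],
    [0.0, 0, 0, 0, 0, 0, 0],
    [0.0, 0, 0, 0, 0, 0, 0],
    [0.0, 0, 0, 0, 0, 0, 0],
    [0.0, 0, 0, 0, 0, 0, 0]
  ]
}}

```text
time: 27.8
tool_pos: [0.4518, -0.0975, 0.0952]
orientation: [0.538, -0.464, -0.534, -0.459]
contact_force: [-1.2, 0.4, 3.3]
width: 0.335
```

Run:
```python
from h import *
arc([.1,0,-.02],0,13)
d=snap('wrist','w24'); red(d)
```

```text
t 27.8 car [-116.3  -59.6   95.2] w 28.6 F [-1.2  0.4  3.3] th est 0.219 rad 221.6
t 27.8 tcp [ 0.4518 -0.0975  0.0952] yaw 1.7204 q [-0.28 -0.27  1.82 -0.01  1.6  -2.  ] w 28.6 F [-1.2  0.4  3.3]
shift [-0. -0.  0.] mm rot [ 0.0114 -0.0095 -0.0009] len 0.0 0.015
0.1 down 26 ty 1 tz 1.1
0 down 22 ty 1 tz 0.0
-0.02 down 4 ty 0 tz 0.0
red [ 288  281   68   39 2325] car min [-119.4  -71.9  122.2] max [-106.1  -45.   129. ] med [-114.4  -59.   127.2]
```

View pics/w24.png

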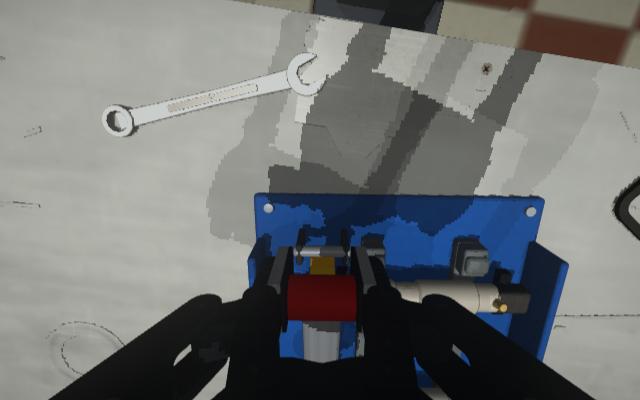

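{"api": "servo_tool", "payload": {
  "series": [
    [0.0, 0.014, 0.004, 0, 0, 0, 0],
    [0.0, 0.014, 0.002, 0, 0, 0, 0],
    [0.0, 0.012, 0.001, 0, 0, 0, 0],
    [0.0, 0.006, 0, 0, 0, 0, 0],
    [0.0, 0, 0, 0, 0, 0, 0],
    [0.0, 0, 0, 0, 0, 0, 0],
    [0.0, 0, 0, 0, 0, 0, 0],
    [0.0, 0, 0, 0, 0, 0, 0]
  ]
}}

```text
time: 28.65
tool_pos: [0.4454, -0.0984, 0.053]
orientation: [0.539, -0.463, -0.533, -0.459]
contact_force: [-3.6, 1.4, 4.8]
width: 0.331
```

Run:
```python
from h import *
arc([0,-.02],0,13)
d=snap('wrist','w25'); red(d)
```

```text
t 28.65 car [-122.8  -59.6   53. ] w 28.3 F [-3.6  1.4  4.8] th est 0.027 rad 222.9
t 28.65 tcp [ 0.4454 -0.0984  0.053 ] yaw 1.7209 q [-0.29 -0.27  1.89 -0.01  1.52 -2.01] w 28.3 F [-3.6  1.4  4.8]
shift [-0. -0.  0.] mm rot [ 0.0119 -0.0089  0.0014] len 0.0 0.015
0 down 6 ty -5 tz 1.1
-0.02 down 4 ty 0 tz 0.0
red [ 287  282   70   39 2457] car min [-126.7  -72.1   81.5] max [-112.7  -44.9   88. ] med [-121.6  -58.6   86.2]
```

View pics/w25.png

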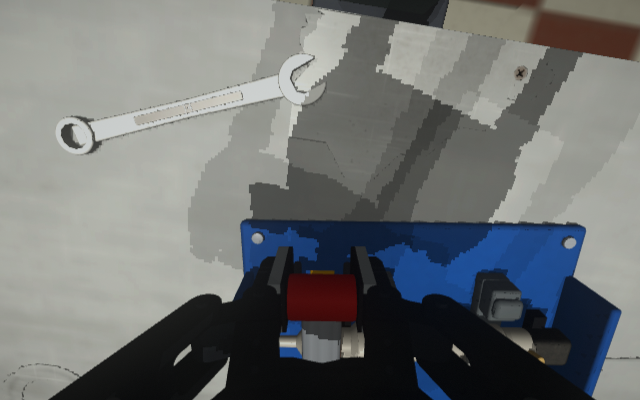

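{"api": "servo_tool", "payload": {
  "series": [
    [0.0, 0.008, 0, 0, 0, 0, 0],
    [0.0, 0.007, 0, 0, 0, 0, 0],
    [0.0, 0.005, 0, 0, 0, 0, 0],
    [0.0, 0.004, 0, 0, 0, 0, 0],
    [0.0, 0.003, 0, 0, 0, 0, 0],
    [0.0, 0.003, 0, 0, 0, 0, 0],
    [0.0, 0.0, 0, 0, 0, 0, 0],
    [0.0, 0.0, 0, 0, 0, 0, 0]
  ]
}}

```text
time: 29.5
tool_pos: [0.4455, -0.0984, 0.0302]
orientation: [0.538, -0.463, -0.533, -0.46]
contact_force: [-4.5, 2.6, 6.0]
width: 0.339
```

Run:
```python
from h import *
arc([0,-.02],0,13)
d=snap('wrist','w26'); red(d)
```

```text
t 29.5 car [-122.7  -59.6   30.2] w 28.9 F [-4.5  2.6  6. ] th est -0.075 rad 223.3
t 29.5 tcp [ 0.4455 -0.0984  0.0302] yaw 1.7192 q [-0.29 -0.25  1.92 -0.01  1.48 -2.  ] w 28.9 F [-4.5  2.6  6. ]
shift [-0. -0.  0.] mm rot [ 0.0102 -0.0088  0.0012] len 0.0 0.014
0 down -17 ty -5 tz 1.1
-0.02 down 4 ty 0 tz 0.0
red [ 287  281   70   40 2519] car min [-127.4  -72.1   59.5] max [-113.6  -45.    66. ] med [-122.1  -58.7   64.2]
```

View pics/w26.png

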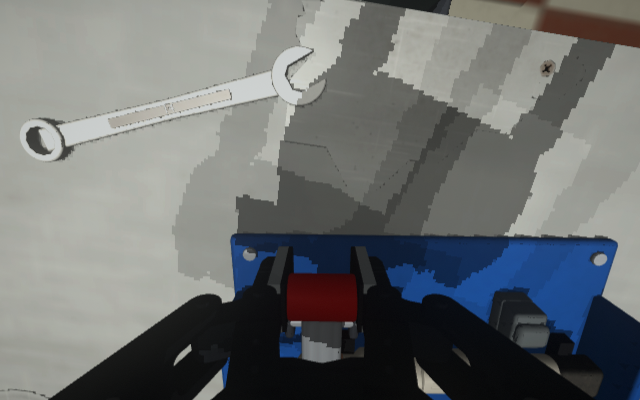

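{"api": "servo_tool", "payload": {
  "series": [
    [0.0, 0.003, 0, 0, 0, 0, 0],
    [0.0, 0.003, 0, 0, 0, 0, 0],
    [0.0, 0.003, 0, 0, 0, 0, 0],
    [0.0, 0.002, 0, 0, 0, 0, 0],
    [0.0, 0.002, 0, 0, 0, 0, 0],
    [0.0, 0.002, 0, 0, 0, 0, 0],
    [0.0, 0.001, 0, 0, 0, 0, 0],
    [0.0, 0.001, 0, 0, 0, 0, 0]
  ]
}}

```text
time: 30.35
tool_pos: [0.4455, -0.0985, 0.0293]
orientation: [0.538, -0.464, -0.532, -0.46]
contact_force: [-5.7, 2.0, 9.1]
width: 0.335
```

Run:
```python
from h import *
arc([0,-.02],0,13)
d=snap('wrist','w27'); red(d)
```

```text
t 30.35 car [-122.6  -59.7   29.3] w 28.6 F [-5.7  2.   9.1] th est -0.079 rad 223.3
t 30.35 tcp [ 0.4455 -0.0985  0.0293] yaw 1.7178 q [-0.29 -0.25  1.92 -0.01  1.47 -2.  ] w 28.6 F [-5.7  2.   9.1]
shift [-0. -0.  0.] mm rot [ 0.0089 -0.01    0.0013] len 0.0 0.013
0 down -18 ty -5 tz 1.2
-0.02 down 4 ty 0 tz 0.0
red [ 287  281   70   40 2524] car min [-127.4  -72.    58.6] max [-113.6  -45.    65.2] med [-122.2  -58.7   63.4]
```

{"api": "servo_tool", "payload": {
  "series": [
    [0.0, 0.005, 0, 0, 0, 0, 0],
    [0.0, 0.006, 0, 0, 0, 0, 0],
    [0.0, 0.007, 0, 0, 0, 0, 0],
    [0.0, 0.007, 0, 0, 0, 0, 0],
    [0.0, 0.007, 0, 0, 0, 0, 0],
    [0.0, 0.007, 0, 0, 0, 0, 0],
    [0.0, 0.007, 0, 0, 0, 0, 0],
    [0.0, 0.007, 0, 0, 0, 0, 0]
  ]
}}

```text
time: 31.2
tool_pos: [0.4465, -0.0987, 0.021]
orientation: [0.539, -0.465, -0.53, -0.461]
contact_force: [-27.9, 9.1, 45.6]
width: 0.335
```

Run:
```python
from h import *
arc([0,-.02],0,13)
d=snap('wrist','w28'); red(d)
```

```text
t 31.2 car [-121.7  -60.    21. ] w 28.6 F [-27.9   9.1  45.6] th est -0.117 rad 223.2
t 31.2 tcp [ 0.4465 -0.0987  0.021 ] yaw 1.7143 q [-0.28 -0.25  1.93 -0.01  1.45 -2.  ] w 28.6 F [-27.9   9.1  45.6]
shift [-0. -0.  0.] mm rot [ 0.0053 -0.0129  0.0037] len 0.0 0.014
0 down -26 ty -4 tz 1.5
-0.02 down 4 ty 0 tz 0.0
red [ 287  280   70   41 2593] car min [-127.2  -72.3   50.7] max [-113.2  -45.3   57.6] med [-121.9  -58.9   55.6]
```

Pushed firmly to the stop (45 N). I'll relax upwards a bit and see whether the strap holds.

{"api": "servo_tool", "payload": {
  "series": [
    [0.0, -0.004, 0, 0, 0, 0, 0],
    [0.0, -0.003, 0, 0, 0, 0, 0],
    [0.0, 0, 0, 0, 0, 0, 0],
    [0.0, 0, 0, 0, 0, 0, 0],
    [0.0, 0, 0, 0, 0, 0, 0],
    [0.0, 0, 0, 0, 0, 0, 0],
    [0.0, 0, 0, 0, 0, 0, 0],
    [0.0, 0, 0, 0, 0, 0, 0]
  ]
}}

```text
time: 32.05
tool_pos: [0.4458, -0.0985, 0.031]
orientation: [0.538, -0.466, -0.53, -0.461]
contact_force: [0.5, 1.8, 0.7]
width: 0.335
```

Run:
```python
from h import *
arc([0,-.02],0,13)
d=snap('wrist','w29'); red(d)
```

```text
t 32.05 car [-122.4  -59.7   31. ] w 28.6 F [0.5 1.8 0.7] th est -0.072 rad 222.9
t 32.05 tcp [ 0.4458 -0.0985  0.031 ] yaw 1.7128 q [-0.28 -0.26  1.92 -0.01  1.48 -1.99] w 28.6 F [0.5 1.8 0.7]
shift [-0. -0.  0.] mm rot [ 0.0038 -0.0135  0.0014] len 0.0 0.014
0 down -16 ty -4 tz 1.2
-0.02 down 4 ty 0 tz 0.0
red [ 287  281   70   40 2546] car min [-127.5  -72.    60.6] max [-113.6  -45.    67.2] med [-122.2  -58.6   65.4]
```

View pics/w29.png

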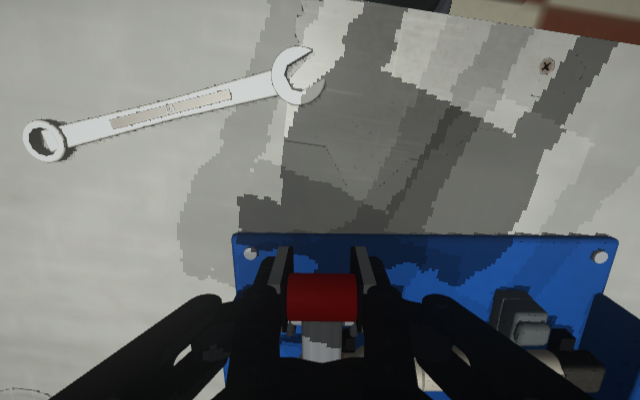

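The spring load is gone (Fz is about 0.7 N), so it seems latched. Releasing.

{"api": "servo_tool", "payload": {
  "series": [
    [0.05, 0, 0, 0, 0, 0, 0],
    [0.05, 0, 0, 0, 0, 0, 0],
    [0.05, 0, 0, 0, 0, 0, 0],
    [0.05, 0, 0, 0, 0, 0, 0],
    [0.05, -0.01, 0.003, 0, 0, 0, 0],
    [0.05, -0.02, 0.002, 0, 0, 0, 0],
    [0.05, -0.03, 0, 0, 0, 0, 0],
    [0.05, -0.03, 0, 0, 0, 0, 0]
  ]
}}

```text
time: 32.9
tool_pos: [0.436, -0.0977, 0.1191]
orientation: [-0.534, 0.468, 0.535, 0.458]
contact_force: [0.4, 0.2, 0.9]
width: 0.583
```

{"api": "servo_tool", "payload": {
  "series": [
    [0.05, -0.04, 0, 0, 0, 0, 0],
    [0.05, -0.04, 0, 0, 0, 0, 0],
    [0.05, -0.03, -0.01, 0, 0, 0, 0],
    [0.05, 0, -0.01, 0, 0, 0, 0],
    [0.05, 0, 0, 0, 0, 0, 0],
    [0.05, 0, 0, 0, 0, 0, 0],
    [0.05, 0, 0, 0, 0, 0, 0],
    [0.05, 0, 0, 0, 0, 0, 0]
  ]
}}

```text
time: 33.7
tool_pos: [0.4553, -0.0937, 0.24]
orientation: [0.537, -0.467, -0.532, -0.459]
contact_force: [-0.1, 0.4, 0.3]
width: 0.589
```

Run:
```python
from h import *
arc([0],0,13)
d=snap('wrist','w30'); red(d); snap('scene','s30')
f=load('s30')['frame']; cv2.imwrite('pics/s30z.png',cv2.resize(f[140:280,230:400],None,fx=4,fy=4,interpolation=cv2.INTER_CUBIC))
```

```text
t 33.7 car [-112.3  -56.3  240. ] w 50.3 F [-0.1  0.4  0.3] th est 0.738 rad 286.9
t 33.7 tcp [ 0.4553 -0.0937  0.24  ] yaw 1.714 q [-0.27 -0.27  1.56 -0.01  1.86 -1.98] w 50.3 F [-0.1  0.4  0.3]
shift [0. 0. 0.] mm rot [ 0.005  -0.0127 -0.0047] len 0.0 0.014
0 down 193 ty 6 tz -2.2
red [307 166  29  17 472] car min [-127.4  -72.5   66.5] max [-110.8  -45.    72.4] med [-119.9  -59.2   70.2]
```

View pics/w30.png

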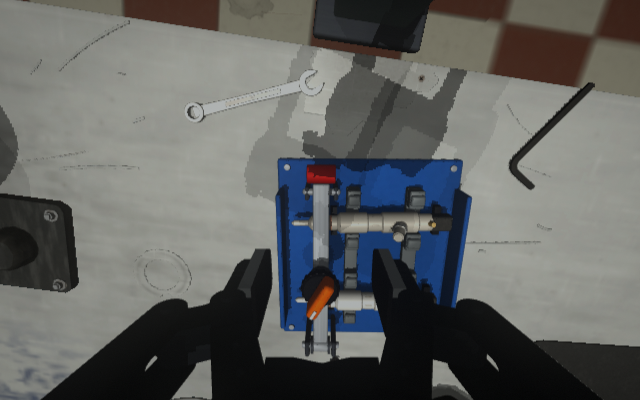

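View pics/s30z.png

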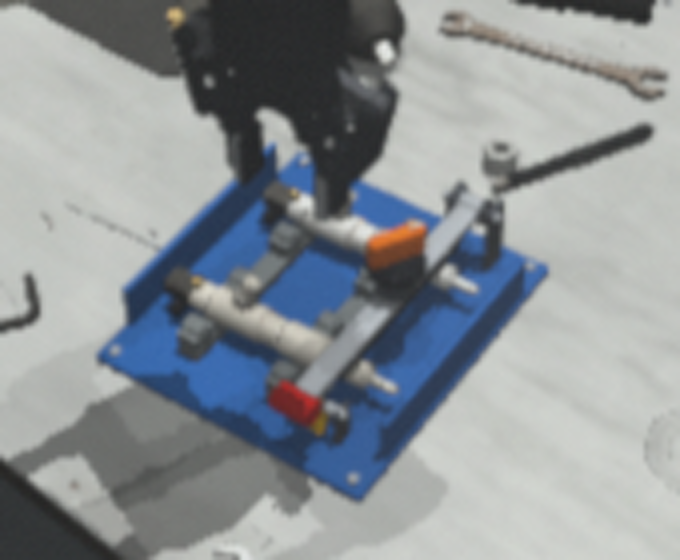

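The strap is shut and held: the red grip is level, at about z 61, with the gripper away. The orange knob is at (320,298) in the wrist view. Measuring it.

```bash
cat >> h.py <<'E'
def orange(d,zlo=.105,zhi=.13):
    h=cv2.cvtColor(d['frame'],cv2.COLOR_BGR2HSV); m=cv2.inRange(h,(7,150,100),(18,255,255))
    n,l,s,c=cv2.connectedComponentsWithStats(m); i=1+np.argmax(s[1:,4]); print('orange',s[i],c[i])
    ys,xs=np.nonzero(l==i); W=np.array([dep(d,u,v) for u,v in zip(xs,ys)]); print('zpct',np.percentile(W[:,2],[5,25,50,75,95]).round(4))
    T=W[(W[:,2]>zlo)&(W[:,2]<zhi)]; print(len(T))
    r=cv2.minAreaRect((T[:,:2]*1000).astype(np.float32)); b=cv2.boxPoints(r); e=b[1]-b[0]; f=b[2]-b[1]; L=e if np.linalg.norm(e)>np.linalg.norm(f) else f
    print('top rect centre',np.round(r[0],1),'size',np.round(r[1],1),'bar yaw',round(np.arctan2(L[1],L[0]),3),'car',car([r[0][0]/1000,r[0][1]/1000,0]).round(1))
E
python3 - <<'E'
from h import *
d=load('w30'); orange(d)
orange(load('s30'),.05,.13)
d=load('w30'); f=d['frame']; cv2.imwrite('pics/w30z.png',cv2.resize(f[240:360,260:380],None,fx=4.5,fy=4.5))
E
```

```text
orange [307 286  27  34 343] [320.11370262 301.30612245]
zpct [0.1167 0.1178 0.1184 0.1189 0.1196]
343
top rect centre [566.3 -80.7] size [10.8 40.2] bar yaw -0.394 car [ -0.6 -58.7   0. ]
orange [322 197  14   9  75] [328.36       200.46666667]
zpct [0.1047 0.1106 0.1148 0.1174 0.1203]
75
top rect centre [562.2 -83.5] size [16.9 34.9] bar yaw -0.265 car [ -5.  -60.9   0. ]
```

View pics/w30z.png

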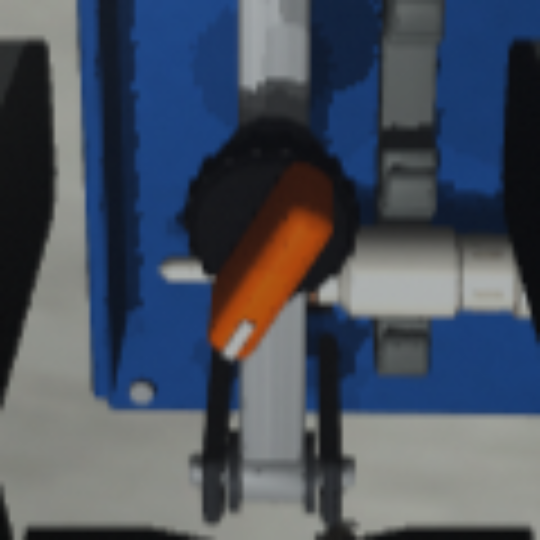

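Run:
```python
from h import *
print(wor(-.3,-58.5))
plan([.5666,-.0805,.16],1.177,6)
```

```text
[ 0.56655025 -0.08048512]
t 33.8 tcp [ 0.4554 -0.0938  0.2401] yaw 1.7139 q [-0.27 -0.27  1.56 -0.01  1.86 -1.98] w 49.9 F [0.9 0.6 0.1]
shift [  79.6 -112.3   -1.7] mm rot [ 0.5369 -0.0137 -0.0012] len 0.1377 0.537
[ 13. -19.   0.] [ 0.089 -0.002  0.   ]
[ 13. -19.   1.] [ 0.089 -0.002  0.   ]
[ 13. -18.   3.] [ 0.089 -0.002  0.   ]
[ 13. -18.   5.] [ 0.089 -0.002  0.   ]
[ 13. -18.   6.] [ 0.089 -0.002  0.   ]
[ 13. -17.   8.] [ 0.089 -0.002  0.   ]
```

{"api": "servo_tool", "payload": {
  "series": [
    [0.045, 0.013, -0.019, 0, 0.089, -0.002, 0],
    [0.045, 0.013, -0.019, 0.001, 0.089, -0.002, 0],
    [0.045, 0.013, -0.018, 0.003, 0.089, -0.002, 0],
    [0.045, 0.013, -0.018, 0.005, 0.089, -0.002, 0],
    [0.045, 0.012, -0.018, 0.006, 0.089, -0.002, 0],
    [0.045, 0.01, -0.012, 0.006, 0.08, -0.002, 0],
    [0.045, 0, 0, 0, 0, 0, 0],
    [0.045, 0, 0, 0, 0, 0, 0]
  ]
}}

```text
time: 34.6
tool_pos: [0.5628, -0.0809, 0.1596]
orientation: [-0.389, 0.592, 0.391, 0.588]
contact_force: [-0.5, -1.1, 0.9]
width: 0.524
```

Run:
```python
from h import *
delta([.5666,-.0805,.14],1.177)
d=snap('wrist','w31'); orange(d)
```

```text
t 34.6 tcp [ 0.5628 -0.0809  0.1596] yaw 1.1684 q [-0.2   0.01  1.44 -0.    1.7  -1.37] w 44.8 F [-0.5 -1.1  0.9]
shift [19.6 -3.4  1.9] mm rot [-0.0086 -0.0032 -0.006 ] len 0.02 0.011
orange [315 205  13  17 149] [320.42281879 213.36241611]
zpct [0.1177 0.1184 0.1189 0.1193 0.12  ]
147
top rect centre [552.6 -76.4] size [ 7.  10.8] bar yaw -0.172 car [-13.6 -52.5   0. ]
```

View pics/w31.png

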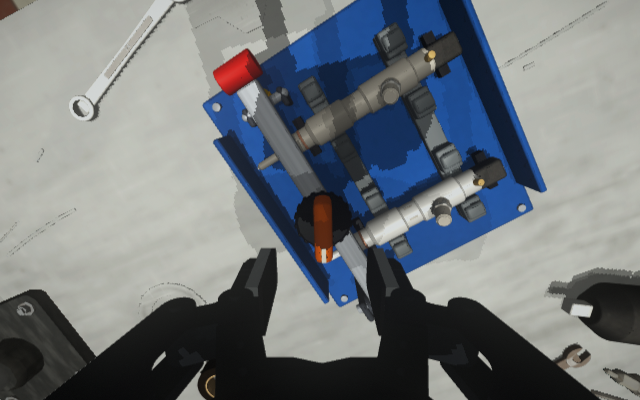

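The bar is aligned between the fingers, in column 323. Descending in two steps.

{"api": "servo_tool", "payload": {
  "series": [
    [0.045, 0.008, -0.003, 0.002, -0.008, -0.003, -0.005],
    [0.045, 0.01, 0, 0, 0, 0, 0],
    [0.045, 0.01, 0, 0, 0, 0, 0],
    [0.045, 0, 0, 0, 0, 0, 0],
    [0.045, 0, 0, 0, 0, 0, 0],
    [0.045, 0, 0, 0, 0, 0, 0],
    [0.045, 0, 0, 0, 0, 0, 0],
    [0.045, 0, 0, 0, 0, 0, 0]
  ]
}}

```text
time: 35.45
tool_pos: [0.5656, -0.0808, 0.1318]
orientation: [-0.394, 0.587, 0.392, 0.588]
contact_force: [0.2, 1.4, -0.5]
width: 0.526
```

```bash
sed -i 's/(7,150,100),(18,255,255)/(5,150,45),(18,255,255)/' h.py
python3 - <<'E'
from h import *
delta([.5666,-.0805,.099],1.177)
d=snap('wrist','w32'); orange(d)
E
```

```text
t 35.45 tcp [ 0.5656 -0.0808  0.1318] yaw 1.1793 q [-0.2   0.01  1.49 -0.    1.64 -1.38] w 45.0 F [ 0.2  1.4 -0.5]
shift [32.8 -0.8  0.6] mm rot [0.0023 0.0005 0.003 ] len 0.0328 0.004
orange [ 310  204   22   78 1497] [320.48496994 240.12157649]
zpct [0.1064 0.1169 0.1183 0.1189 0.1198]
1436
top rect centre [565.7 -80. ] size [11.7 40.9] bar yaw -0.382 car [ -1.1 -57.9   0. ]
```

View pics/w32.png

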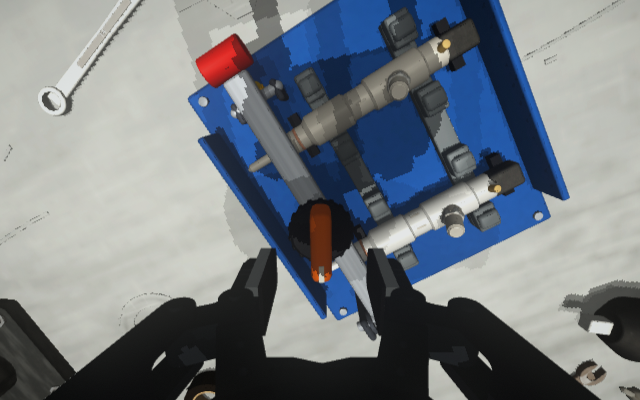

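{"api": "servo_tool", "payload": {
  "series": [
    [0.045, 0.012, 0, 0, -0.005, 0, 0.002],
    [0.045, 0.012, 0, 0, 0, 0, 0],
    [0.045, 0.007, 0, 0, 0, 0, 0],
    [0.045, 0, 0, 0, 0, 0, 0],
    [0.0, 0, 0, 0, 0, 0, 0],
    [0.0, 0, 0, 0, 0, 0, 0],
    [0.0, 0, 0, 0, 0, 0, 0],
    [0.0, 0, 0, 0, 0, 0, 0]
  ]
}}

```text
time: 36.3
tool_pos: [0.565, -0.081, 0.0972]
orientation: [-0.395, 0.587, 0.395, 0.586]
contact_force: [0.1, 0.5, -2.6]
width: 0.126
```

Run:
```python
from h import *
delta([.5665,-.0803,.099],1.186); print(arm.sense()['ft_torque'])
```

```text
t 36.3 tcp [ 0.565  -0.081   0.0972] yaw 1.1846 q [-0.2   0.03  1.53 -0.    1.58 -1.39] w 10.7 F [ 0.1  0.5 -2.6]
shift [-1.8 -1.1  1.2] mm rot [-0.0014 -0.0005 -0.0009] len 0.0024 0.002
[-0.0073323   0.01540506  0.07027089]
```

The bar is gripped at 10.7 mm. Turning clockwise (positive about the tool's x).

{"api": "servo_tool", "payload": {
  "series": [
    [0.0, 0, 0, 0, 0.08, 0, 0],
    [0.0, 0, 0, 0, 0.12, 0, 0],
    [0.0, 0, 0, 0, 0.14, 0, 0],
    [0.0, 0, 0, 0, 0.14, 0, 0],
    [0.0, 0, 0, 0, 0.14, 0, 0],
    [0.0, 0, 0, 0, 0.14, 0, 0],
    [0.0, 0, 0, 0, 0.14, 0, 0],
    [0.0, 0, 0, 0, 0.14, 0, 0]
  ]
}}

```text
time: 37.1
tool_pos: [0.5658, -0.0806, 0.0972]
orientation: [-0.037, 0.706, 0.037, 0.706]
contact_force: [0.3, 0.5, -1.5]
width: 0.123
```

Run:
```python
from h import *
delta([.566,-.0803,.099],1.186-1.0); print(arm.sense()['ft_torque'])
d=snap('wrist','w33')
```

```text
t 37.1 tcp [ 0.5658 -0.0806  0.0972] yaw 0.1055 q [-0.2   0.03  1.53  0.    1.58 -0.31] w 10.5 F [ 0.3  0.5 -1.5]
shift [-1.8  0.2  0.3] mm rot [-0.0805  0.0009 -0.0005] len 0.0018 0.081
[-0.18119256 -0.05222569  0.03142965]
```

View pics/w33.png

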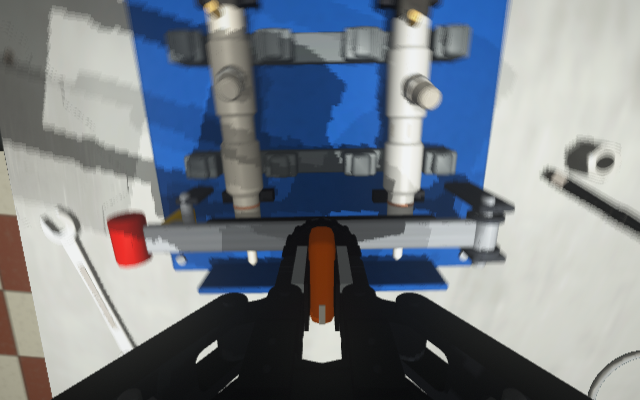

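The knob has followed 1.08 rad, and the bar is still vertical between the fingers. Continuing.

{"api": "servo_tool", "payload": {
  "series": [
    [0.0, 0, 0, 0, 0.14, 0, 0],
    [0.0, 0, 0, 0, 0.14, 0, 0],
    [0.0, 0, 0, 0, 0.14, 0, 0],
    [0.0, 0, 0, 0, 0.14, 0, 0],
    [0.0, 0, 0, 0, 0.14, 0, 0],
    [0.0, 0, 0, 0, 0.14, 0, 0],
    [0.0, 0, 0, 0, 0.14, 0, 0],
    [0.0, 0, 0, 0, 0.14, 0, 0]
  ]
}}

```text
time: 37.95
tool_pos: [0.5666, -0.081, 0.0972]
orientation: [0.351, 0.613, -0.35, 0.615]
contact_force: [1.1, -0.5, -1.8]
width: 0.123
```

Run:
```python
from h import *
delta([.566,-.0803,.099],1.186-2.2); print(arm.sense()['ft_torque'])
```

```text
t 37.95 tcp [ 0.5666 -0.081   0.0972] yaw -1.0378 q [-0.2   0.03  1.53 -0.    1.58  0.84] w 10.5 F [ 1.1 -0.5 -1.8]
shift [-1.8 -0.1 -0.9] mm rot [-0.0238  0.002  -0.0018] len 0.002 0.024
[-0.20832154  0.10045842  0.03334812]
```

Turned 2.2 rad so far. I'll let go, rise, and turn back half a turn to regrasp the bar.

{"api": "servo_tool", "payload": {
  "series": [
    [0.0, 0, 0, 0, 0, 0, 0],
    [0.045, 0, 0, 0, 0, 0, 0],
    [0.045, 0, 0, 0, 0, 0, 0],
    [0.045, 0, 0, 0, 0, 0, 0],
    [0.045, -0.015, 0, 0, 0, 0, 0],
    [0.045, -0.02, 0, 0, 0, 0, 0],
    [0.045, -0.01, 0, 0, -0.05, 0, 0],
    [0.045, 0, 0, 0, -0.14, 0, 0]
  ]
}}

```text
time: 38.75
tool_pos: [0.5672, -0.0807, 0.1485]
orientation: [0.285, 0.646, -0.283, 0.65]
contact_force: [-0.5, 0.0, 0.0]
width: 0.527
```

{"api": "servo_tool", "payload": {
  "series": [
    [0.045, 0, 0, 0, -0.148, 0, 0],
    [0.045, 0, 0, 0, -0.148, 0, 0],
    [0.045, 0, 0, 0, -0.148, 0, 0],
    [0.045, 0, 0, 0, -0.148, 0, 0],
    [0.045, 0, 0, 0, -0.148, 0, 0],
    [0.045, 0, 0, 0, -0.148, 0, 0],
    [0.045, 0, 0, 0, -0.148, 0, 0],
    [0.045, 0, 0, 0, -0.148, 0, 0]
  ]
}}

```text
time: 39.55
tool_pos: [0.5703, -0.081, 0.1636]
orientation: [-0.135, 0.687, 0.13, 0.702]
contact_force: [0.3, -0.9, 0.8]
width: 0.528
```

{"api": "servo_tool", "payload": {
  "series": [
    [0.045, 0, 0, 0, -0.148, 0, 0],
    [0.045, 0, 0, 0, -0.148, 0, 0],
    [0.045, 0, 0, 0, -0.148, 0, 0],
    [0.045, 0, 0, 0, -0.148, 0, 0],
    [0.045, 0, 0, 0, -0.148, 0, 0],
    [0.045, 0, 0, 0, -0.148, 0, 0],
    [0.045, 0, 0, 0, -0.148, 0, 0],
    [0.045, 0, 0, 0, -0.148, 0, 0]
  ]
}}

```text
time: 40.35
tool_pos: [0.5725, -0.0812, 0.1774]
orientation: [0.511, -0.491, -0.491, -0.506]
contact_force: [0.0, -0.4, -0.0]
width: 0.533
```

Run:
```python
from h import *
delta([.566,-.0803,.14],1.186-2.22+np.pi)
d=snap('wrist','w34'); orange(d)
```

```text
t 40.35 tcp [ 0.5725 -0.0812  0.1774] yaw 1.5767 q [-0.2  -0.    1.42  0.    1.69 -1.78] w 45.5 F [ 0.  -0.4 -0. ]
shift [37.2  7.8  1.1] mm rot [-0.5308 -0.0146  0.0324] len 0.038 0.532
orange [ 301  174   41   59 1101] [321.83651226 203.38510445]
zpct [0.104  0.1157 0.118  0.1187 0.1197]
1026
top rect centre [565.9 -80.7] size [41.  12.4] bar yaw 0.543 car [ -0.9 -58.6   0. ]
```

View pics/w34.png

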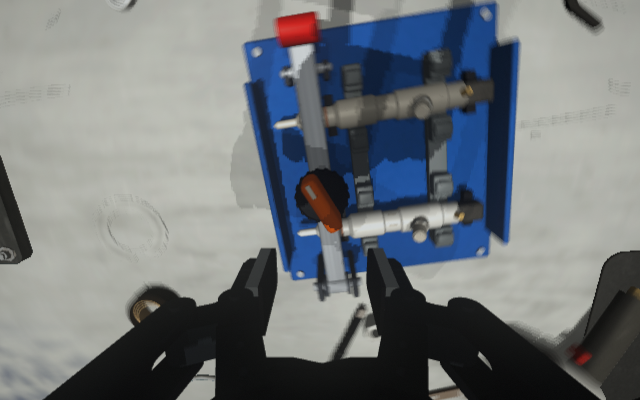

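The bar's yaw is now 0.543 (turned about 2.21 rad). Aligning the jaws to 2.11.

{"api": "servo_tool", "payload": {
  "series": [
    [0.045, 0.008, 0.002, 0, -0.134, -0.004, 0.008],
    [0.045, 0.008, 0.002, 0, -0.134, -0.004, 0.008],
    [0.045, 0.008, 0.002, 0.002, -0.134, -0.004, 0.008],
    [0.045, 0.008, 0, 0.002, -0.134, -0.003, 0.008],
    [0.045, 0, 0, 0, 0, 0, 0],
    [0.045, 0, 0, 0, 0, 0, 0],
    [0.045, 0, 0, 0, 0, 0, 0],
    [0.045, 0, 0, 0, 0, 0, 0]
  ]
}}

```text
time: 41.2
tool_pos: [0.5682, -0.0788, 0.1547]
orientation: [0.621, -0.344, -0.613, -0.347]
contact_force: [-0.0, 0.5, -0.2]
width: 0.525
```

Run:
```python
from h import *
delta([.566,-.0805,.098],2.114)
d=snap('wrist','w35'); orange(d)
```

```text
t 41.2 tcp [ 0.5682 -0.0788  0.1547] yaw 2.1202 q [-0.2   0.01  1.45  0.    1.67 -2.32] w 44.9 F [-0.   0.5 -0.2]
shift [56.6  3.2  0.1] mm rot [ 0.0062 -0.0074  0.0086] len 0.0567 0.013
orange [ 311  187   20   70 1170] [320.17179487 222.07948718]
zpct [0.1082 0.1171 0.1182 0.1189 0.1197]
1131
top rect centre [566.  -80.9] size [41.  11.7] bar yaw 0.539 car [ -0.9 -58.8   0. ]
```

View pics/w35.png

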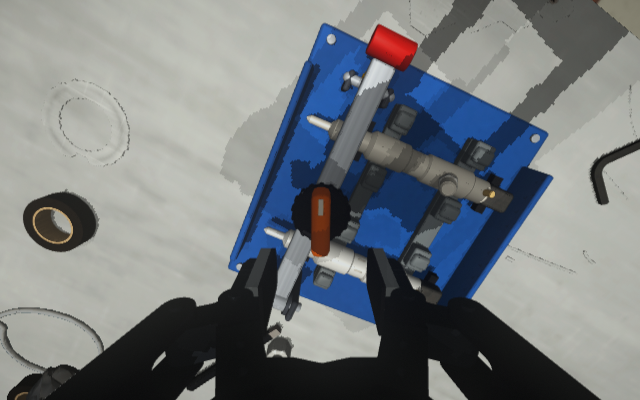

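The bar is vertical at column 320. Going down and gripping.

{"api": "servo_tool", "payload": {
  "series": [
    [0.045, 0.012, 0.003, 0, 0.008, -0.007, 0.008],
    [0.045, 0.012, 0, 0, 0, 0, 0],
    [0.045, 0.012, 0, 0, 0, 0, 0],
    [0.045, 0.012, 0, 0, 0, 0, 0],
    [0.045, 0.004, 0, 0, 0, 0, 0],
    [0.045, 0, 0, 0, 0, 0, 0],
    [0.045, 0, 0, 0, 0, 0, 0],
    [0.045, 0, 0, 0, 0, 0, 0]
  ]
}}

```text
time: 42.05
tool_pos: [0.5646, -0.0805, 0.0963]
orientation: [-0.614, 0.349, 0.616, 0.349]
contact_force: [-0.0, -0.2, 0.1]
width: 0.526
```

Run:
```python
from h import *
delta([.566,-.0808,.098],2.11)
```

```text
t 42.05 tcp [ 0.5646 -0.0805  0.0963] yaw 2.1091 q [-0.2   0.03  1.53  0.    1.58 -2.31] w 44.9 F [-0.  -0.2  0.1]
shift [-1.7 -1.1 -1. ] mm rot [-0.0009  0.0022 -0.0021] len 0.0023 0.003
```

{"api": "servo_tool", "payload": {
  "series": [
    [0.045, -0.001, -0.001, -0.001, 0, 0, 0],
    [0.0, 0, 0, 0, 0, 0, 0],
    [0.0, 0, 0, 0, 0, 0, 0],
    [0.0, 0, 0, 0, 0, 0, 0],
    [0.0, 0, 0, 0, 0, 0, 0],
    [0.0, 0, 0, 0, 0, 0, 0],
    [0.0, 0, 0, 0, 0.1, 0, 0],
    [0.0, 0, 0, 0, 0.14, 0, 0]
  ]
}}

```text
time: 42.85
tool_pos: [0.567, -0.0811, 0.0994]
orientation: [0.568, -0.422, -0.567, -0.422]
contact_force: [-0.5, -0.4, -0.1]
width: 0.122
```

{"api": "servo_tool", "payload": {
  "series": [
    [0.0, 0, 0, 0, 0.14, 0, 0],
    [0.0, 0, 0, 0, 0.14, 0, 0],
    [0.0, 0, 0, 0, 0.14, 0, 0],
    [0.0, 0, 0, 0, 0.14, 0, 0],
    [0.0, 0, 0, 0, 0.14, 0, 0],
    [0.0, 0, 0, 0, 0.14, 0, 0],
    [0.0, 0, 0, 0, 0.14, 0, 0],
    [0.0, 0, 0, 0, 0.1, 0, 0]
  ]
}}

```text
time: 43.65
tool_pos: [0.5666, -0.0824, 0.0994]
orientation: [-0.255, 0.66, 0.254, 0.659]
contact_force: [-1.4, 0.8, 0.7]
width: 0.122
```

Run:
```python
from h import *
delta([.566,-.0808,.098],2.11-1.66); s=arm.sense(); print(s['ft_torque'],s['effort'])
d=snap('wrist','w36')
```

```text
t 43.65 tcp [ 0.5666 -0.0824  0.0994] yaw 0.7363 q [-0.2   0.03  1.53 -0.    1.58 -0.94] w 10.4 F [-1.4  0.8  0.7]
shift [1.4 1.6 0.7] mm rot [ 0.2863 -0.0021  0.0021] len 0.0022 0.286
[-0.05248516  0.14038983  0.06467608] [-7.15490710e-02 -4.27637064e+01 -4.15471959e+01  3.68560245e-02
 -2.19643791e-01 -1.00110926e+00]
```

View pics/w36.png

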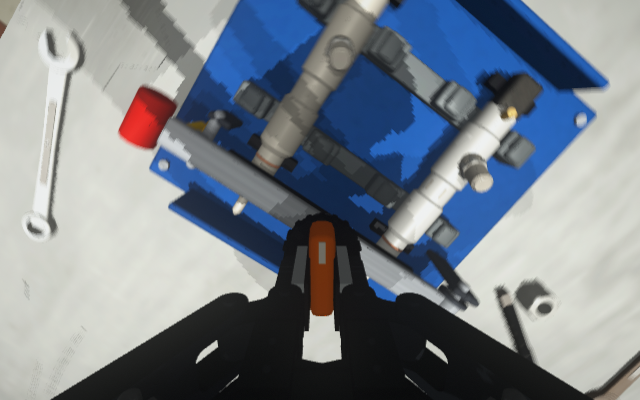

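{"api": "servo_tool", "payload": {
  "series": [
    [0.0, 0, 0.001, 0, 0.05, 0, 0],
    [0.0, 0, 0, 0, 0.05, 0, 0],
    [0.0, 0, 0, 0, 0.05, 0, 0],
    [0.0, 0, 0, 0, 0.04, 0, 0],
    [0.0, 0, 0, 0, 0.0, 0, 0],
    [0.0, 0, 0, 0, 0.0, 0, 0],
    [0.0, 0, 0, 0, 0.0, 0, 0],
    [0.0, 0, 0, 0, 0.02, 0, 0]
  ]
}}

```text
time: 44.5
tool_pos: [0.5664, -0.0825, 0.0994]
orientation: [-0.186, 0.683, 0.183, 0.682]
contact_force: [-0.2, 0.2, -0.5]
width: 0.123
```

Run:
```python
from h import *
delta([.566,-.0808,.098],2.11-1.66); s=arm.sense(); print(s['ft_torque'],s['effort'])
```

```text
t 44.5 tcp [ 0.5664 -0.0825  0.0994] yaw 0.5289 q [-0.2   0.03  1.53 -0.    1.58 -0.73] w 10.5 F [-0.2  0.2 -0.5]
shift [1.4 1.7 0.5] mm rot [ 0.0789 -0.0015  0.0044] len 0.0023 0.079
[-0.03245303  0.08378734  0.01623588] [-8.63094209e-02 -4.27330256e+01 -4.15270758e+01  1.48825861e-04
 -2.03124639e-01 -4.26969901e-01]
```

{"api": "servo_tool", "payload": {
  "series": [
    [0.0, 0, 0.001, 0, 0.03, 0, 0],
    [0.0, 0, 0, 0, 0.03, 0, 0],
    [0.0, 0, 0, 0, 0.03, 0, 0],
    [0.0, 0, 0, 0, 0.03, 0, 0],
    [0.0, 0, 0, 0, 0.03, 0, 0],
    [0.0, 0, 0, 0, 0.03, 0, 0],
    [0.0, 0, 0, 0, 0.03, 0, 0],
    [0.0, 0, 0, 0, 0.03, 0, 0]
  ]
}}

```text
time: 45.3
tool_pos: [0.566, -0.0826, 0.0994]
orientation: [-0.101, 0.7, 0.096, 0.7]
contact_force: [-0.1, 0.1, -0.4]
width: 0.128
```

Run:
```python
from h import *
delta([.566,-.0808,.098],2.11-1.66); s=arm.sense(); print(s['ft_torque'],s['effort'])
```

```text
t 45.3 tcp [ 0.566  -0.0826  0.0994] yaw 0.2794 q [-0.2   0.03  1.53 -0.01  1.58 -0.48] w 10.9 F [-0.1  0.1 -0.4]
shift [1.4 1.7 0.5] mm rot [-0.1706 -0.0013  0.0068] len 0.0023 0.171
[-0.03390646  0.19227011  0.22067103] [-1.65248103e-01 -4.26846063e+01 -4.15232849e+01  1.50664832e-02
 -2.22631088e-01 -1.90740516e-01]
```

Moment about z is now 0.22 Nm, so the screw has bottomed and the knob is slipping, by my estimate about 0.17 rad. Another 0.27 rad or so gives one sure click.

{"api": "servo_tool", "payload": {
  "series": [
    [0.0, 0, 0, 0, 0.04, 0, 0],
    [0.0, 0, 0, 0, 0.04, 0, 0],
    [0.0, 0, 0, 0, 0.04, 0, 0],
    [0.0, 0, 0, 0, 0.04, 0, 0],
    [0.0, 0, 0, 0, 0.04, 0, 0],
    [0.0, 0, 0, 0, 0.04, 0, 0],
    [0.0, 0, 0, 0, 0.03, 0, 0],
    [0.0, 0, 0, 0, 0, 0, 0]
  ]
}}

```text
time: 46.1
tool_pos: [0.5657, -0.0826, 0.0994]
orientation: [-0.002, 0.707, -0.003, 0.707]
contact_force: [0.3, 0.1, -1.1]
width: 0.124
```

Run:
```python
from h import *
delta([.566,-.0808,.098],2.11-1.66); s=arm.sense(); print(s['ft_torque'],s['effort'])
d=snap('wrist','w37'); orange(d)
```

```text
t 46.1 tcp [ 0.5657 -0.0826  0.0994] yaw -0.0008 q [-0.2   0.03  1.53 -0.01  1.58 -0.2 ] w 10.6 F [ 0.3  0.1 -1.1]
shift [1.4 1.8 0.3] mm rot [-0.4508 -0.0015  0.0073] len 0.0024 0.451
[0.04889862 0.14909662 0.10106533] [-7.39912712e-02 -4.27254152e+01 -4.14879084e+01 -3.02475924e-02
 -1.52149117e-01  3.94639894e-01]
orange [ 309  221   27   95 2118] [321.64872521 268.04296506]
zpct [0.1053 0.117  0.1183 0.119  0.1197]
2017
top rect centre [567.1 -79.5] size [11.9 41.5] bar yaw -1.56 car [  0.4 -57.6   0. ]
```

View pics/w37.png

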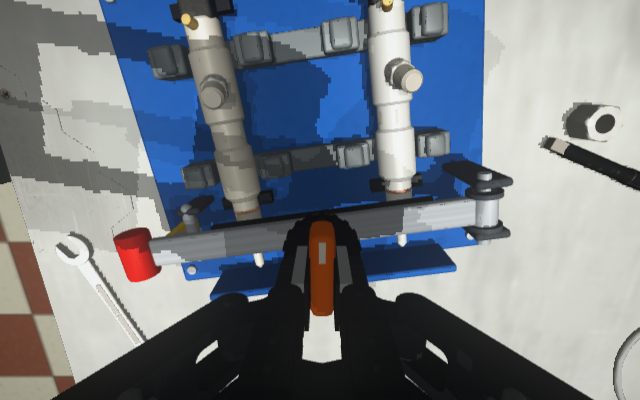

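Bar travel gives a slip of about 0.44 rad; the torque bounds give 0.28–0.53. I'll add a small margin of 0.06, then let go.

{"api": "servo_tool", "payload": {
  "series": [
    [0.0, 0, 0, 0, 0.03, 0, 0],
    [0.0, 0, 0, 0, 0.03, 0, 0],
    [0.0, 0, 0, 0, 0, 0, 0],
    [0.045, 0, 0, 0, 0, 0, 0],
    [0.045, 0, 0, 0, 0, 0, 0],
    [0.045, 0, 0, 0, 0, 0, 0],
    [0.045, 0, 0, 0, 0, 0, 0],
    [0.045, -0.01, 0, 0, 0, 0, 0]
  ]
}}

```text
time: 46.95
tool_pos: [0.5651, -0.0825, 0.1081]
orientation: [0.02, 0.707, -0.025, 0.706]
contact_force: [0.9, -0.0, -1.4]
width: 0.521
```

{"api": "servo_tool", "payload": {
  "series": [
    [0.045, -0.03, 0, 0, 0, 0, 0],
    [0.045, -0.04, 0, 0, 0, 0, 0],
    [0.045, -0.04, 0, 0, 0, 0, 0],
    [0.045, -0.04, 0, -0.02, 0, 0, 0],
    [0.045, -0.02, 0, -0.03, 0, 0, 0],
    [0.045, 0, 0, -0.03, 0, 0, 0],
    [0.045, 0, 0, 0, 0, 0, 0],
    [0.045, 0, 0, 0, 0, 0, 0]
  ]
}}

```text
time: 47.75
tool_pos: [0.4829, -0.076, 0.2929]
orientation: [0.019, 0.705, -0.025, 0.709]
contact_force: [0.9, 0.2, -1.0]
width: 0.53
```

Run:
```python
from h import *
delta([.566,-.0808,.098],0)
d=snap('wrist','w38'); orange(d); snap('scene','s38'); snap('top','t38')
f=load('s38')['frame']; cv2.imwrite('pics/s38z.png',cv2.resize(f[100:300,170:440],None,fx=2.9,fy=2.9,interpolation=cv2.INTER_CUBIC))
```

```text
t 47.75 tcp [ 0.4829 -0.076   0.2929] yaw -0.0624 q [-0.22 -0.19  1.39 -0.01  1.93 -0.16] w 45.2 F [ 0.9  0.2 -1. ]
shift [195.4   2.   82. ] mm rot [-0.0625  0.0057  0.0085] len 0.2119 0.063
orange [391 157  16  41 521] [398.06909789 177.42802303]
zpct [0.1039 0.1149 0.1178 0.1188 0.1198]
483
top rect centre [566.6 -80. ] size [42.  12.3] bar yaw 1.518 car [ -0.1 -58.    0. ]
```

View pics/w38.png

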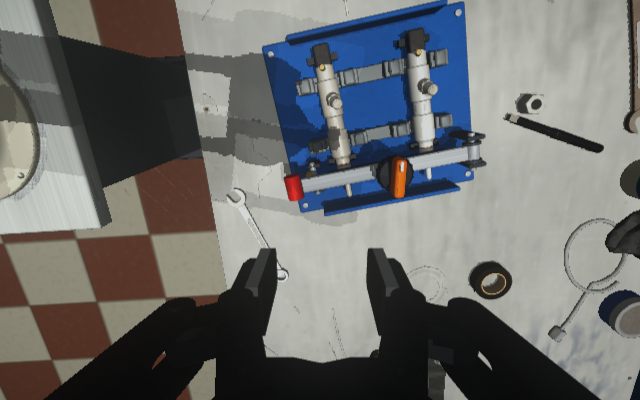

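View pics/s38z.png

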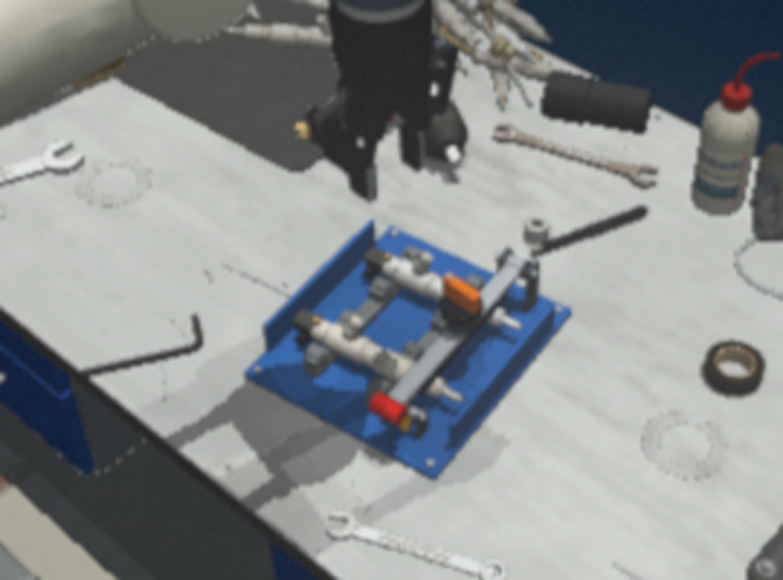

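Run:
```python
from h import *
d=load('w38'); red(d)
D=d['depth']; pts=[(u,v) for u in range(262,490) for v in range(20,210)]
C=np.array([car(dep(d,u,v)) for u,v in pts])
for x0 in (-54,54):
  for ylo in (-38,-2,36,64,74,84):
    s=C[(abs(C[:,0]-x0)<24)&(abs(C[:,1]-ylo-4)<3)&(C[:,2]>30)&(C[:,2]<75)]
    s=s[s[:,2]>36.5] if ylo not in(74,) else s
    print(x0,ylo+4,'x',((s[:,0].min()+s[:,0].max())/2).round(1),'w',np.ptp(s[:,0]).round(1),'ztop',np.percentile(s[:,2],90).round(1))
  s=C[(abs(C[:,0]-x0)<20)&(C[:,2]>20)&(C[:,2]<60)]; print('y range',s[:,1].min().round(1),s[:,1].max().round(1))
```

```text
red [284 175  19  26 343] car min [-126.5  -71.7   66.2] max [-109.4  -44.2   72.4] med [-117.3  -57.3   70.4]
-54 -34 x -52.5 w 22.1 ztop 43.6
-54 2 x -53.4 w 18.1 ztop 41.8
-54 40 x -53.8 w 23.5 ztop 51.3
-54 68 x -54.4 w 17.6 ztop 48.7
-54 78 x -54.2 w 19.0 ztop 39.8
-54 88 x -54.4 w 18.0 ztop 39.9
y range -109.7 111.0
54 -34 x 55.0 w 22.6 ztop 43.8
54 2 x 54.7 w 18.0 ztop 41.6
54 40 x 54.5 w 23.0 ztop 43.5
54 68 x 54.7 w 18.6 ztop 40.9
54 78 x 54.7 w 18.3 ztop 39.6
54 88 x 54.8 w 17.5 ztop 39.5
y range -110.1 105.0
```

Both injectors are within 1.5 mm in x, level (tops at about 43.5 mm), and the strap is held level. Handing in.

```bash
python3 -c "
from rig import arm
print(arm.sign_off())"
```

```text
the job is handed in; nothing more can be done
None
```

The job is done and handed in, about 48 s into the 208 s allowed. Only two injectors lay on the bare bench. The cream one is in notch 1 and the white one in notch 3. I swung the strap shut until it held, then turned the knob clockwise to its stop and on into slip, and let go with the gripper clear.

**Last checks**
- **Injectors:** both lie within about 1.5 mm of their notch centres in x and are level, with body tops about 43.5 mm above the bench. Their nozzles are on the strap's side and their stubs up.
- **Strap:** it stays level with nothing touching it. The red grip's centre is about 61 mm above the bench.
- **Knob:** the wrist moment rose to 0.22 Nm as it bottomed. From the bar's total turn I put the slip at about 0.5 rad, which is one click, close to two. The torque readings alone bound it only to roughly 0.3–0.6 rad.

**Not as planned**
- The red grip crept about 10 mm between the fingers while the strap swung down.
- I pressed the strap onto its stop with about 45 N along the vertical (about 54 N in all) at the fingers, well above the 8 N it needs. My depth reading of the grip there was about 8 mm low; it came back to normal after I eased off.
- The first close on the cream injector was too high, so I regrasped it.
- I did not view the yellow hook under the pin from close up. That it is latched rests on the strap staying shut.

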